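# Put the table-curling stones away in their lever-lid case

## Robot

A 7-joint arm with a two-finger parallel gripper is mounted at the origin on the work surface. World frame = base frame: x ahead of the robot, y to its left, z up, the work surface at z = 0. Lengths are in m, angles in rad, forces in N, time in s.
With the tool pointing down it reaches from about 0.4 to 0.925 m from the base axis. Payload 5.6 kg.
Tool frame: the origin (TCP) lies at the very end of the fingers, on their centre line; the grasp point (between the pads) lies 19 mm behind it (env.grip_depth is the distance from the TCP to the grasp point, in m); z points along the fingers, y is the line along which they close (so a half turn about z gives the same grasp; the last joint's range is limited). The gripper opens to 85 mm and grips with 20 to 120 N. Pads are 22 mm wide; open, the fingers measure 114 mm over their backs; the gripper's body (76 mm by 85 mm) begins 54 mm behind the grasp point. The pads swing forward as they close: fully open they stand 13 mm farther back than shut.
Start: joints at [1.104, 0.468, -0.012, 1.603, 0.006, 1.071, -0.056], TCP at [0.267, -0.593, 0.231] pointing down, gripper open.
Joint ranges: [-2.53, 2.53], [-0.31, 2.02], [-1.57, 1.55], [0.28, 2.44], [-1.29, 4.43], [0.15, 1.84], [-2.92, 2.92]. Speed limits (rad/s): [2.57, 2.57, 3.14, 3.14, 3.14, 3.14, 3.14].

## Interface

Orientations are given as a unit quaternion [x, y, z, w].
In Python, from plant import env gives the robot as it stands.
- The arm moves only by the shell command python3 -m pendant 'ROWS' [FORCE]. ROWS is JSON, a list of rows, each a list of 7 numbers: the turn, a rotation vector about the world's x, y, z scaled (see below), then the shift along the world's x, y, z scaled (see below), then the opening, from -1 (shut) to 1 (fully open). In form: [[ax, ay, az, dx, dy, dz, gripper], ...]. A call has exactly 10 rows; each row is the pose to reach, as a shift and turn from the pose commanded when the call began, turning the shorter way round; what a row does not reach only later rows make up. The controller multiplies each number of a shift by 10 cm and each number of a turn by pi rad. A row lasts 1/10 s, in which the tool goes at most 50 mm and 8.59 degrees, less where a joint would pass 70% of its speed; a pose out of reach is approached as far as the arm can. A call with a number of a shift or a turn outside -1 to 1 is refused whole. A call with a gripper value outside its range is refused whole. The fingers move at their own pace and stop on an object; FORCE is the grip in N (left out, the last holds). Time passes only in rows, so rows that repeat a pose let the fingers close, or fill a call up. It gives the time, the measured TCP pose, the force, the opening and the grip force at its end, in the units of the state.
- env.state(): the state, without advancing time (a new reading comes with each control period).
- env.camera(name): name is "scene" or "top" or "wrist"; returns (picture, depth): 480x640x3 uint8, blue, green, red; 480x640 float32, m along the optical axis (not along the pixel's ray), 0 where there is no reading.
- env.camera_info(name): a dict with "fx", "fy", "cx", "cy" (pixels), "R" (3x3) and "t" (3): a world point X has camera coordinates R X + t; the wrist camera has in their place "tool_from_camera" (4x4, takes a point from camera to tool coordinates, whose origin is the TCP and whose axes are the flange's). Camera axes: x right, y down, z forward; pixel columns grow to the right and rows downward; lengths in m; the calibration is good to about 2 mm. A picture is of the moment at which its call begins: read the wrist's pose just before it. camera_info takes no time and is no camera call.
- env.sign_off(): hands the job in; it is judged then, once.
The state is a dict: "t": time; "qpos": joint angles; "dq": joint speeds; "tau": joint torques, N m; "tcp_pos": TCP position; "eef_rot": TCP orientation; "contact_force": force on the tool from outside, world axes, zero at the start; "moment": the same for the moment, N m; "width": finger opening in m; "grasp_force": force on a finger pad.
Only numpy, scipy, OpenCV 4.12 (cv2) and the standard library are available. Lean on these libraries where they do the work, as an engineer would, in place of code of your own. Each camera call takes 0.05 s, during which the arm holds its last target. There are 200 camera calls.

## Task

Put the curling stones away: stand the steel weight in the dish on the case's lift lever and let go, so that it holds the lid up, then seat every stone upright in a nest of its own inside the case. When all are in, take the weight off the lever so that the lid shuts, and seat the weight upright back in its wooden rest; leave the can, the remote and the dart case where they are.

Things in the scene. Friction and masses are not known exactly. Their poses are not given: they have to be found in the camera images.
- weight: Dark steel weight, 0.8 kg, solid of revolution, 90 mm tall. Origin at the centre of its flat underside, z up its axis. Convex foot: flat underside 48 mm across, flaring at 45 degrees to 68 mm across at 10 mm up; body 68 mm across up to 48 mm; above it a round grip stem 26 mm across from 48 to 90 mm.
- rest: The weight's home: fixed dark wooden disc, 104 mm across and 12 mm thick, on the table with a shallow conical dish on top (rim 28 mm above the table, 88 mm across outside). Origin at the centre of its underside. The weight stands in it at the start.
- rest_dish (a point): Centre of the inner floor of the rest's dish, 16 mm above the table: where the centre of the weight's underside lies when it is seated. The dish's floor is 53 mm across and its wall slopes out at 45 degrees to a rim 12 mm above the floor, so it centres the foot.
- case: The fixed wooden case for the stones, 200 mm (its x) by 230 mm (its y) by 88 mm high, walls and floor 5 mm thick, with a clear lid on top, hinged along its far (+x) rim. Origin at the centre of its underside. Inside are four grey dished nests, two by two; a steel lift lever sticks out of its -y side.
- lid (a joint): Angle of the case's clear 5 mm lid with a dark frame, rad: 0 shut, 1.65 fully raised (just past upright, at the case's far rim, its edge 290 mm above the table). The lever drives it, lid angle = 7.86 x lever angle; a spring shuts both whenever nothing holds the lever down.
- lid_edge (a point): Middle of the lid's free (front) edge, 200 mm from its hinge.
- lever (a joint): Angle of the steel lift lever, rad: 0 at rest (sloping up out of the case, free end 27 mm higher), 0.21 fully pressed (level). It turns about a line along the case's x axis at the case's -y wall, 30 mm above the table; a bar 24 mm wide ending in a dish 130 mm from that line. 3 to 5 N on the dish presses it fully down: the weight alone is enough, a stone is not.
- dish (a point): Centre of the inner floor of the lever's dish, of the same shape as the rest's dish; it moves with the lever. Fully pressed it is level and lies at (-0.030, -0.245, 0.034) m in the case's frame; at rest it is 27 mm higher, about 2 mm nearer the case and tilted 0.21 rad. The centre of the underside of the seated weight lies here.
- stone0: Table-curling stone, 0.25 kg, one of two to four alike (absent ones read None): a pale stone puck with a round black grip stem, 66 mm tall. Origin at the centre of its flat underside, z up its axis. Convex foot: flat underside 44 mm across flaring at 45 degrees to 60 mm across at 8 mm up; puck 60 mm across up to 28 mm; stem 24 mm across from 28 to 66 mm.
- stone1: Table-curling stone, 0.25 kg, one of two to four alike (absent ones read None): a pale stone puck with a round black grip stem, 66 mm tall. Origin at the centre of its flat underside, z up its axis. Convex foot: flat underside 44 mm across flaring at 45 degrees to 60 mm across at 8 mm up; puck 60 mm across up to 28 mm; stem 24 mm across from 28 to 66 mm.
- stone2: Table-curling stone, 0.25 kg, one of two to four alike (absent ones read None): a pale stone puck with a round black grip stem, 66 mm tall. Origin at the centre of its flat underside, z up its axis. Convex foot: flat underside 44 mm across flaring at 45 degrees to 60 mm across at 8 mm up; puck 60 mm across up to 28 mm; stem 24 mm across from 28 to 66 mm.
- stone3: Table-curling stone, 0.25 kg, one of two to four alike (absent ones read None): a pale stone puck with a round black grip stem, 66 mm tall. Origin at the centre of its flat underside, z up its axis. Convex foot: flat underside 44 mm across flaring at 45 degrees to 60 mm across at 8 mm up; puck 60 mm across up to 28 mm; stem 24 mm across from 28 to 66 mm.
- nest0 (a point): Centre of the inner floor of one of the case's four dished nests, 9 mm above the table, at (-45, 45) mm in the case's frame: where the centre of a seated stone's underside lies. The nest's floor is 49 mm across, its 45 degree wall rises 10 mm, so it centres a stone's foot. Neighbouring nests are 80 mm (x) and 90 mm (y) apart.
- nest1 (a point): Centre of the inner floor of one of the case's four dished nests, 9 mm above the table, at (-45, -45) mm in the case's frame: where the centre of a seated stone's underside lies. The nest's floor is 49 mm across, its 45 degree wall rises 10 mm, so it centres a stone's foot. Neighbouring nests are 80 mm (x) and 90 mm (y) apart.
- nest2 (a point): Centre of the inner floor of one of the case's four dished nests, 9 mm above the table, at (35, 45) mm in the case's frame: where the centre of a seated stone's underside lies. The nest's floor is 49 mm across, its 45 degree wall rises 10 mm, so it centres a stone's foot. Neighbouring nests are 80 mm (x) and 90 mm (y) apart.
- nest3 (a point): Centre of the inner floor of one of the case's four dished nests, 9 mm above the table, at (35, -45) mm in the case's frame: where the centre of a seated stone's underside lies. The nest's floor is 49 mm across, its 45 degree wall rises 10 mm, so it centres a stone's foot. Neighbouring nests are 80 mm (x) and 90 mm (y) apart.
- can: Bystander: a drinks can, 66 mm across and 115 mm tall. Origin at the centre of its underside.
- remote: Bystander: a black remote control, 150 x 44 x 18 mm, lying flat. Origin at the centre of its underside.
- dartcase: Bystander: a grey dart case, 160 x 70 x 30 mm, lying flat. Origin at the centre of its underside.
Mind the look-alikes: they are no part of the job. What is shaped like the stone1 but blue or purple is not meant.

How it is judged:
On the way, in this order (a step that is already met when the one before it is completed fails the run):
1. the weight, let go of, sits in the lever's dish and holds the lid up (horizontal distance between weight and dish below 0.006 m and distance between weight and dish below 0.008 m and angle between weight's own z axis and vertical below 0.12 rad and value of joint lid above 1.5 rad and contact force between the fingers and weight below 0.3 N), for 0.3 s.
2. with the lid held up by the weight, every stone is seated in a nest and let go (((horizontal distance between stone0 and nest0 below 0.006 m and distance between stone0 and nest0 below 0.008 m and angle between stone0's own z axis and vertical below 0.12 rad) or (horizontal distance between stone0 and nest1 below 0.006 m and distance between stone0 and nest1 below 0.008 m and angle between stone0's own z axis and vertical below 0.12 rad) or (horizontal distance between stone0 and nest2 below 0.006 m and distance between stone0 and nest2 below 0.008 m and angle between stone0's own z axis and vertical below 0.12 rad) or (horizontal distance between stone0 and nest3 below 0.006 m and distance between stone0 and nest3 below 0.008 m and angle between stone0's own z axis and vertical below 0.12 rad)) and ((horizontal distance between stone1 and nest0 below 0.006 m and distance between stone1 and nest0 below 0.008 m and angle between stone1's own z axis and vertical below 0.12 rad) or (horizontal distance between stone1 and nest1 below 0.006 m and distance between stone1 and nest1 below 0.008 m and angle between stone1's own z axis and vertical below 0.12 rad) or (horizontal distance between stone1 and nest2 below 0.006 m and distance between stone1 and nest2 below 0.008 m and angle between stone1's own z axis and vertical below 0.12 rad) or (horizontal distance between stone1 and nest3 below 0.006 m and distance between stone1 and nest3 below 0.008 m and angle between stone1's own z axis and vertical below 0.12 rad)) and ((horizontal distance between stone2 and nest0 below 0.006 m and distance between stone2 and nest0 below 0.008 m and angle between stone2's own z axis and vertical below 0.12 rad) or (horizontal distance between stone2 and nest1 below 0.006 m and distance between stone2 and nest1 below 0.008 m and angle between stone2's own z axis and vertical below 0.12 rad) or (horizontal distance between stone2 and nest2 below 0.006 m and distance between stone2 and nest2 below 0.008 m and angle between stone2's own z axis and vertical below 0.12 rad) or (horizontal distance between stone2 and nest3 below 0.006 m and distance between stone2 and nest3 below 0.008 m and angle between stone2's own z axis and vertical below 0.12 rad)) and ((horizontal distance between stone3 and nest0 below 0.006 m and distance between stone3 and nest0 below 0.008 m and angle between stone3's own z axis and vertical below 0.12 rad) or (horizontal distance between stone3 and nest1 below 0.006 m and distance between stone3 and nest1 below 0.008 m and angle between stone3's own z axis and vertical below 0.12 rad) or (horizontal distance between stone3 and nest2 below 0.006 m and distance between stone3 and nest2 below 0.008 m and angle between stone3's own z axis and vertical below 0.12 rad) or (horizontal distance between stone3 and nest3 below 0.006 m and distance between stone3 and nest3 below 0.008 m and angle between stone3's own z axis and vertical below 0.12 rad)) and value of joint lid above 1.5 rad and horizontal distance between weight and dish below 0.006 m and distance between weight and dish below 0.008 m and angle between weight's own z axis and vertical below 0.12 rad and contact force between the fingers and stone0 below 0.3 N and contact force between the fingers and stone1 below 0.3 N and contact force between the fingers and stone2 below 0.3 N and contact force between the fingers and stone3 below 0.3 N), for 0.3 s.
3. the weight is off the lever and the lid is shut over the stones (value of joint lid below 0.05 rad and distance between weight and dish above 0.03 m and ((horizontal distance between stone0 and nest0 below 0.006 m and distance between stone0 and nest0 below 0.008 m and angle between stone0's own z axis and vertical below 0.12 rad) or (horizontal distance between stone0 and nest1 below 0.006 m and distance between stone0 and nest1 below 0.008 m and angle between stone0's own z axis and vertical below 0.12 rad) or (horizontal distance between stone0 and nest2 below 0.006 m and distance between stone0 and nest2 below 0.008 m and angle between stone0's own z axis and vertical below 0.12 rad) or (horizontal distance between stone0 and nest3 below 0.006 m and distance between stone0 and nest3 below 0.008 m and angle between stone0's own z axis and vertical below 0.12 rad)) and ((horizontal distance between stone1 and nest0 below 0.006 m and distance between stone1 and nest0 below 0.008 m and angle between stone1's own z axis and vertical below 0.12 rad) or (horizontal distance between stone1 and nest1 below 0.006 m and distance between stone1 and nest1 below 0.008 m and angle between stone1's own z axis and vertical below 0.12 rad) or (horizontal distance between stone1 and nest2 below 0.006 m and distance between stone1 and nest2 below 0.008 m and angle between stone1's own z axis and vertical below 0.12 rad) or (horizontal distance between stone1 and nest3 below 0.006 m and distance between stone1 and nest3 below 0.008 m and angle between stone1's own z axis and vertical below 0.12 rad)) and ((horizontal distance between stone2 and nest0 below 0.006 m and distance between stone2 and nest0 below 0.008 m and angle between stone2's own z axis and vertical below 0.12 rad) or (horizontal distance between stone2 and nest1 below 0.006 m and distance between stone2 and nest1 below 0.008 m and angle between stone2's own z axis and vertical below 0.12 rad) or (horizontal distance between stone2 and nest2 below 0.006 m and distance between stone2 and nest2 below 0.008 m and angle between stone2's own z axis and vertical below 0.12 rad) or (horizontal distance between stone2 and nest3 below 0.006 m and distance between stone2 and nest3 below 0.008 m and angle between stone2's own z axis and vertical below 0.12 rad)) and ((horizontal distance between stone3 and nest0 below 0.006 m and distance between stone3 and nest0 below 0.008 m and angle between stone3's own z axis and vertical below 0.12 rad) or (horizontal distance between stone3 and nest1 below 0.006 m and distance between stone3 and nest1 below 0.008 m and angle between stone3's own z axis and vertical below 0.12 rad) or (horizontal distance between stone3 and nest2 below 0.006 m and distance between stone3 and nest2 below 0.008 m and angle between stone3's own z axis and vertical below 0.12 rad) or (horizontal distance between stone3 and nest3 below 0.006 m and distance between stone3 and nest3 below 0.008 m and angle between stone3's own z axis and vertical below 0.12 rad))), for 0.2 s.
At the end, for the whole second after the job is handed in: Every stone stands seated in a nest of its own (foot centre within 6 mm sideways and 8 mm overall of the nest's floor centre, tilt under 0.12 rad), the lid is shut (under 0.05 rad), the weight is seated in the dish of its rest (same tolerances), released, and everything is at rest (((horizontal distance between stone0 and nest0 below 0.006 m and distance between stone0 and nest0 below 0.008 m and angle between stone0's own z axis and vertical below 0.12 rad) or (horizontal distance between stone0 and nest1 below 0.006 m and distance between stone0 and nest1 below 0.008 m and angle between stone0's own z axis and vertical below 0.12 rad) or (horizontal distance between stone0 and nest2 below 0.006 m and distance between stone0 and nest2 below 0.008 m and angle between stone0's own z axis and vertical below 0.12 rad) or (horizontal distance between stone0 and nest3 below 0.006 m and distance between stone0 and nest3 below 0.008 m and angle between stone0's own z axis and vertical below 0.12 rad)) and ((horizontal distance between stone1 and nest0 below 0.006 m and distance between stone1 and nest0 below 0.008 m and angle between stone1's own z axis and vertical below 0.12 rad) or (horizontal distance between stone1 and nest1 below 0.006 m and distance between stone1 and nest1 below 0.008 m and angle between stone1's own z axis and vertical below 0.12 rad) or (horizontal distance between stone1 and nest2 below 0.006 m and distance between stone1 and nest2 below 0.008 m and angle between stone1's own z axis and vertical below 0.12 rad) or (horizontal distance between stone1 and nest3 below 0.006 m and distance between stone1 and nest3 below 0.008 m and angle between stone1's own z axis and vertical below 0.12 rad)) and ((horizontal distance between stone2 and nest0 below 0.006 m and distance between stone2 and nest0 below 0.008 m and angle between stone2's own z axis and vertical below 0.12 rad) or (horizontal distance between stone2 and nest1 below 0.006 m and distance between stone2 and nest1 below 0.008 m and angle between stone2's own z axis and vertical below 0.12 rad) or (horizontal distance between stone2 and nest2 below 0.006 m and distance between stone2 and nest2 below 0.008 m and angle between stone2's own z axis and vertical below 0.12 rad) or (horizontal distance between stone2 and nest3 below 0.006 m and distance between stone2 and nest3 below 0.008 m and angle between stone2's own z axis and vertical below 0.12 rad)) and ((horizontal distance between stone3 and nest0 below 0.006 m and distance between stone3 and nest0 below 0.008 m and angle between stone3's own z axis and vertical below 0.12 rad) or (horizontal distance between stone3 and nest1 below 0.006 m and distance between stone3 and nest1 below 0.008 m and angle between stone3's own z axis and vertical below 0.12 rad) or (horizontal distance between stone3 and nest2 below 0.006 m and distance between stone3 and nest2 below 0.008 m and angle between stone3's own z axis and vertical below 0.12 rad) or (horizontal distance between stone3 and nest3 below 0.006 m and distance between stone3 and nest3 below 0.008 m and angle between stone3's own z axis and vertical below 0.12 rad)) and value of joint lid below 0.05 rad and horizontal distance between weight and rest_dish below 0.006 m and distance between weight and rest_dish below 0.008 m and angle between weight's own z axis and vertical below 0.12 rad and contact force between the fingers and weight below 0.3 N and linear speed of each of weight, stone0, stone1, stone2, stone3 below 0.02 m/s); the robot touches nothing.
It fails at once if the can is disturbed (moved more than 30 mm) (distance of can from where it was at the start of the episode above 0.03 m).
It fails at once if the remote control is disturbed (moved more than 30 mm) (distance of remote from where it was at the start of the episode above 0.03 m).
It fails at once if the dart case is disturbed (moved more than 30 mm) (distance of dartcase from where it was at the start of the episode above 0.03 m).
Of stone0, stone1, stone2, stone3 only 2 to 4 are there at a start; the rules pass over those that are not, and their reading is None.
At some moment in a run one of stone0, stone1, stone2, stone3 may be knocked a few centimetres aside while the robot is not near it.
It also fails if it takes over 210 s, if anything falls off the work surface, if the arm or the gripper's body presses on something with over 40 N, if the wrist force passes 120 N, or if a joint passes its speed limit or range.

## Working session

There is one attempt and no reset: what is moved stays moved. The work goes in short steps, Python scripts to look and compute and a shell command to move; the robot and the scene stay as the last step left them, time stands still between calls to the robot, and variables do not carry over. Pictures are saved under pics/ and viewed, at most 14 in all, crops included, and the job is handed in when it is done.

```bash
ls; mkdir -p pics; python3 - <<'E'
from plant import env
import cv2,numpy as np
s=env.state();print({k:np.round(v,3) for k,v in s.items()})
a=[]
for n in("scene","top"):
    p,d=env.camera(n);cv2.imwrite(f"pics/{n}0.png",p);np.save(f"{n}0.npy",d);print(n,env.camera_info(n))
print(env.camera_info("wrist"),env.grip_depth)
E
```

```text
pics
{'t': np.float64(0.0), 'qpos': array([ 1.104,  0.468, -0.012,  1.604,  0.006,  1.071, -0.056]), 'dq': array([-0.001,  0.   ,  0.001,  0.   , -0.001,  0.001,  0.   ]), 'tau': array([-0.0000e+00, -5.3239e+01,  2.1000e-02, -2.5130e+01,  1.1000e-02,
        8.0000e-03,  0.0000e+00]), 'tcp_pos': array([ 0.267, -0.592,  0.23 ]), 'eef_rot': array([ 0.978,  0.21 , -0.   , -0.001]), 'contact_force': array([-0.232,  0.259, -0.573]), 'moment': array([ 0.034, -0.059, -0.003]), 'grasp_force': np.float64(0.0), 'width': np.float64(0.086)}
scene {'fx': 463.7362597343376, 'fy': 463.7362597343376, 'cx': 321.03358439128095, 'cy': 251.66888020024155, 'R': array([[ 0.09008288,  0.99574187, -0.01957567],
       [ 0.54057886, -0.06539441, -0.83874792],
       [-0.83645656,  0.06497464, -0.54416792]]), 't': array([-0.04626691, -0.2320126 ,  1.67994035])}
top {'fx': 464.74707011498094, 'fy': 464.74707011498094, 'cx': 320.4802911331518, 'cy': 235.17631269560704, 'R': array([[-0.00872433, -0.99994668, -0.00552503],
       [-0.99377906,  0.00928373, -0.11098196],
       [ 0.11102733,  0.00452241, -0.99380706]]), 't': array([-0.02853281,  0.55763494,  1.2809832 ])}
{'fx': 425.02496866138205, 'fy': 425.02496866138205, 'cx': 318.862047729277, 'cy': 244.67945589410593, 'tool_from_camera': array([[-3.27408367e-04, -9.52334563e-01, -3.05055361e-01,
         7.80967297e-02],
       [ 9.99999314e-01,  3.12980350e-05, -1.17098202e-03,
        -7.11498826e-04],
       [ 1.12471428e-03, -3.05055535e-01,  9.52333899e-01,
        -1.42035103e-01],
       [ 0.00000000e+00,  0.00000000e+00,  0.00000000e+00,
         1.00000000e+00]])} 0.0187
```

View pics/top0.png

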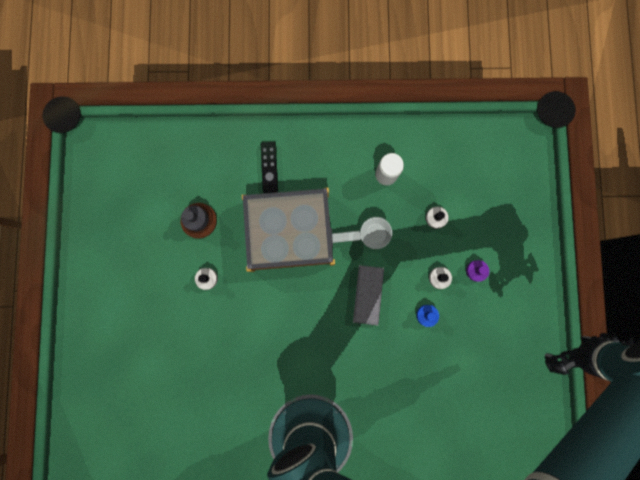

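View pics/scene0.png

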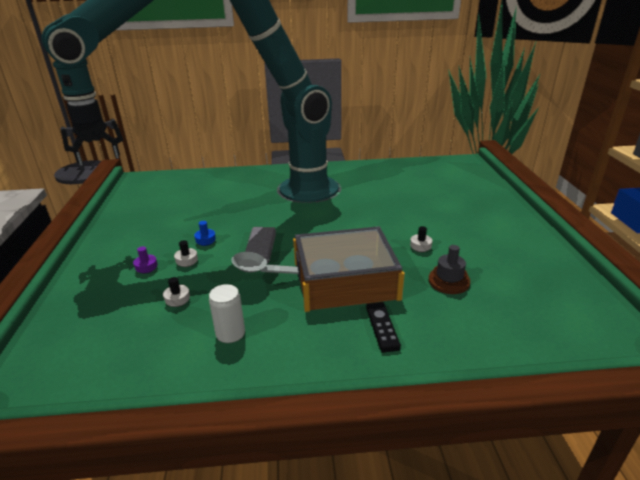

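Top view: the weight stands in its rest at (198,218). The pale stones with black stems are at (206,279), (437,217) and (441,278), so there are three. The look-alikes to leave are purple (478,271) and blue (428,316). Also visible: case (289,230), lever dish (376,233), can (389,168), remote (269,168), dart case (369,295). The scene view agrees: stones at (422,240), (186,255) and (176,293), weight at (452,268).

```bash
cat > lib.py <<'E'
import numpy as np,cv2
from plant import env
from scipy.spatial.transform import Rotation as Ro
def ray(name,uv,pose=None):
    c=env.camera_info(name); d=np.array([(uv[0]-c['cx'])/c['fx'],(uv[1]-c['cy'])/c['fy'],1.])
    if name=='wrist':
        T=np.eye(4);T[:3,:3]=Ro.from_quat(pose['eef_rot']).as_matrix();T[:3,3]=pose['tcp_pos']
        M=T@c['tool_from_camera'];return M[:3,3],M[:3,:3]@d
    return -c['R'].T@c['t'],c['R'].T@d
def onplane(name,uv,z,pose=None):
    o,d=ray(name,uv,pose);return o+d*(z-o[2])/d[2]
def tri(r1,r2):
    (o1,d1),(o2,d2)=r1,r2
    s=np.linalg.lstsq(np.c_[d1,-d2],o2-o1,rcond=None)[0]
    a,b=o1+d1*s[0],o2+d2*s[1];return (a+b)/2,np.linalg.norm(a-b)
def cloud(name,dep,pose=None):
    v,u=np.mgrid[:480,:640];o,d=ray(name,(0,0),pose)
    c=env.camera_info(name);P=np.stack([(u-c['cx'])/c['fx']*dep,(v-c['cy'])/c['fy']*dep,dep],-1)
    if name=='wrist':
        T=np.eye(4);T[:3,:3]=Ro.from_quat(pose['eef_rot']).as_matrix();T[:3,3]=pose['tcp_pos']
        M=T@c['tool_from_camera'];return P@M[:3,:3].T+M[:3,3]
    return (P-c['t'])@c['R']
def blobs(m,lo=20):
    n,l,s,c=cv2.connectedComponentsWithStats(m.astype(np.uint8));return [(c[i],s[i],l==i) for i in range(1,n) if s[i][4]>lo]
E
python3 - <<'E'
from lib import *
np.set_printoptions(precision=4,suppress=True)
I={};C={}
for n in("top","scene"):
    p=cv2.imread(f"pics/{n}0.png");I[n]=p;C[n]=cloud(n,np.load(f"{n}0.npy"))
seed={"top":dict(A=(206,279),B=(437,217),C=(441,278),W=(198,218)),"scene":dict(A=(422,240),B=(176,293),C=(186,255),W=(452,268))}
for k in "ABCW":
    r=[]
    for n in("top","scene"):
        u,v=seed[n][k];P=C[n][v-28:v+29,u-28:u+29].reshape(-1,3);w=P[(P[:,2]>.015)]
        top=w[:,2].max(); 
        h=.09 if k=='W' else .05
        if k=='W': t=w[w[:,2]>.075]
        else: t=w[(w[:,2]>.045)]
        puck=w[(w[:,2]>.02)&(w[:,2]<.04)] if k!='W' else w[(w[:,2]>.05)&(w[:,2]<.075)]
        print(k,n,"top",top,"stem",np.median(t,0),len(t),"puck mid",(puck.min(0)+puck.max(0))/2,np.ptp(puck,0))
P=C["top"];z=P[...,2]
m=(z>.075)&(z<.105)&(P[...,0]>.4)
for c,s,l in blobs(m,40):
    q=P[l];rc=cv2.minAreaRect(q[:,:2].astype(np.float32)*1000);print("blob",c,s[4],np.median(q,0),rc)
d=P[205:260,358:396].reshape(-1,3);d=d[(d[:,2]>.04)&(d[:,2]<.12)];print("dish",d.min(0),d.max(0),cv2.minEnclosingCircle(d[:,:2].astype(np.float32)*1000))
x=I["top"][220:250,355:395];print(P[233,376],P[233,365],P[233,386])
# corners on z=.088
for uv in [(244,193),(328,189),(333,264),(248,270)]: print(onplane("top",uv,.09))
E
python3 - <<'E'
import cv2
p=cv2.imread('pics/top0.png');q=p[120:340,170:500];cv2.imwrite('pics/top0c.png',cv2.resize(q,(800,533),interpolation=cv2.INTER_CUBIC))
E
```

```text
A top top 1.3347799196200973 stem [0.4364 0.2863 0.0662] 84 puck mid [0.4386 0.2901 0.0295] [0.0588 0.0588 0.0185]
A scene top 0.7186638506861869 stem [0.6128 0.2928 0.065 ] 369 puck mid [0.5027 0.2928 0.0297] [0.1875 0.0591 0.019 ]
B top top 1.3347799196200973 stem [ 0.6029 -0.3617  0.066 ] 84 puck mid [ 0.6064 -0.3646  0.0307] [0.0585 0.0587 0.0181]
B scene top 0.7186638506861869 stem [ 0.6161 -0.3602  0.0631] 129 puck mid [ 0.5561 -0.3969  0.0298] [0.1679 0.1259 0.0195]
C top top 1.3347799196200973 stem [ 0.4333 -0.3639  0.0665] 85 puck mid [ 0.4147 -0.384   0.03  ] [0.1159 0.1342 0.0197]
C scene top 0.7186638506861869 stem [ 0.449  -0.3607  0.0633] 195 puck mid [ 0.3867 -0.3473  0.0301] [0.1656 0.0966 0.0199]
W top top 1.3347799196200973 stem [0.6035 0.3143 0.1057] 112 puck mid [0.6057 0.3183 0.0629] [0.0666 0.0678 0.0232]
W scene top 0.7186638506861869 stem [0.6189 0.3164 0.0976] 172 puck mid [0.6113 0.3199 0.0625] [0.0691 0.0672 0.0248]
blob [386.1047 174.4884] 86 [ 0.7117 -0.212   0.093 ] ((719.4660034179688, -216.39820861816406), (63.60273742675781, 25.941478729248047), 60.591400146484375)
blob [287.1304 228.8555] 6352 [0.5681 0.0561 0.094 ] ((570.6273193359375, 56.434226989746094), (207.86070251464844, 239.26113891601562), 4.0920305252075195)
blob [192.3636 216.8409] 44 [0.6047 0.3097 0.0961] ((605.3754272460938, 316.2197265625), (21.72684669494629, 21.191314697265625), 30.069259643554688)
blob [386.7009 231.2991] 107 [ 0.5617 -0.2166  0.0787] ((559.388916015625, -210.11476135253906), (80.61100006103516, 31.09733009338379), 5.02538537979126)
dish [ 0.5156 -0.2251  0.0436] [ 0.5992 -0.1378  0.0885] ((557.784423828125, -181.23638916015625), 45.49332046508789)
[ 0.5587 -0.1869  0.0601] [ 0.5592 -0.1567  0.0586] [ 0.5574 -0.2133  0.0693]
[0.6684 0.1736 0.09  ]
[ 0.6772 -0.0554  0.09  ]
[ 0.4728 -0.0667  0.09  ]
[0.4588 0.1609 0.09  ]
```

View pics/top0c.png

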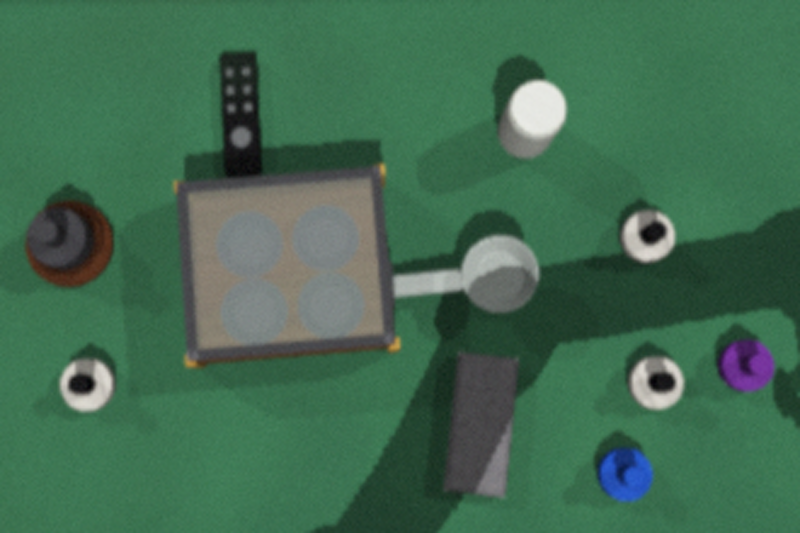

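The crop confirms the choice: three pale stones, with purple and blue as look-alikes. Case centre is about (0.571,0.056) with a yaw of about 4.1°. I'm moving above the weight now, with the tool turned to close along the case's y.

```bash
python3 -m pendant '[[0,0,-0.02,0.03,0.1,0,0.6],[0,0,-0.04,0.07,0.2,0,0.6],[0,0,-0.06,0.1,0.3,0,0.6],[0,0,-0.08,0.14,0.4,0,0.6],[0,0,-0.1,0.17,0.5,0,0.6],[0,0,-0.112,0.21,0.6,0,0.6],[0,0,-0.112,0.24,0.7,0,0.6],[0,0,-0.112,0.28,0.8,0,0.6],[0,0,-0.112,0.31,0.9,0,0.6],[0,0,-0.112,0.35,1,0,0.6]]' 60
python3 -m pendant '[[0,0,0,0.04,0.1,0,0.6],[0,0,0,0.08,0.2,0,0.6],[0,0,0,0.12,0.3,0,0.6],[0,0,0,0.16,0.4,0,0.6],[0,0,0,0.2,0.5,0,0.6],[0,0,0,0.24,0.6,0,0.6],[0,0,0,0.28,0.7,0,0.6],[0,0,0,0.32,0.8,0,0.6],[0,0,0,0.36,0.9,0,0.6],[0,0,0,0.4,1,0,0.6]]'
python3 -m pendant '[[0,0,0,0.04,0.1,0,0.6],[0,0,0,0.08,0.2,0,0.6],[0,0,0,0.12,0.3,0,0.6],[0,0,0,0.16,0.4,0,0.6],[0,0,0,0.2,0.5,0,0.6],[0,0,0,0.24,0.6,0,0.6],[0,0,0,0.28,0.7,0,0.6],[0,0,0,0.32,0.8,0,0.6],[0,0,0,0.36,0.9,0,0.6],[0,0,0,0.4,1,0,0.6]]'
python3 -c "
from plant import env;s=env.state();print(s['qpos'],s['eef_rot'],s['tcp_pos'],s['width'],s['t'])"
```

```text
t: 1.1
tcp_pos: [0.3023, -0.4918, 0.2312]
eef_rot: [0.999, 0.036, -0.0, -0.0]
contact_force: [0.7, 0.1, -0.4]
width: 0.0683
grasp_force: 0.0
t: 2.1
tcp_pos: [0.3426, -0.3917, 0.2313]
eef_rot: [0.999, 0.036, -0.0, 0.0]
contact_force: [0.5, 0.5, -0.5]
width: 0.0679
grasp_force: 0.0
t: 3.1
tcp_pos: [0.3826, -0.2917, 0.2313]
eef_rot: [0.999, 0.036, 0.0, 0.0]
contact_force: [0.1, -0.3, 1.0]
width: 0.0684
grasp_force: 0.0
[ 0.66779595  0.18769662 -0.09635176  1.99988914  0.02203195  0.95494541
 -0.93855078] [9.99354820e-01 3.59157789e-02 1.72018710e-06 2.05530645e-05] [ 0.38259137 -0.29168618  0.23129591] 0.0684388238554346 3.1
```

```bash
python3 -m pendant '[[0,0,0,0.04,0.1,0,0.6],[0,0,0,0.08,0.2,0,0.6],[0,0,0,0.12,0.3,0,0.6],[0,0,0,0.16,0.4,0,0.6],[0,0,0,0.2,0.5,0,0.6],[0,0,0,0.24,0.6,0,0.6],[0,0,0,0.28,0.7,0,0.6],[0,0,0,0.32,0.8,0,0.6],[0,0,0,0.36,0.9,0,0.6],[0,0,0,0.4,1,0,0.6]]' |head -2
python3 -m pendant '[[0,0,0,0.04,0.1,0,0.6],[0,0,0,0.08,0.2,0,0.6],[0,0,0,0.12,0.3,0,0.6],[0,0,0,0.16,0.4,0,0.6],[0,0,0,0.2,0.5,0,0.6],[0,0,0,0.24,0.6,0,0.6],[0,0,0,0.28,0.7,0,0.6],[0,0,0,0.32,0.8,0,0.6],[0,0,0,0.36,0.9,0,0.6],[0,0,0,0.4,1,0,0.6]]'|head -2
python3 -m pendant '[[0,0,0,0.04,0.1,0,0.6],[0,0,0,0.08,0.2,0,0.6],[0,0,0,0.12,0.3,0,0.6],[0,0,0,0.16,0.4,0,0.6],[0,0,0,0.2,0.5,0,0.6],[0,0,0,0.24,0.6,0,0.6],[0,0,0,0.28,0.7,0,0.6],[0,0,0,0.32,0.8,0,0.6],[0,0,0,0.36,0.9,0,0.6],[0,0,0,0.4,1,0,0.6]]'|head -2
python3 -m pendant '[[0,0,0,0.04,0.1,0,0.6],[0,0,0,0.08,0.2,0,0.6],[0,0,0,0.12,0.3,0,0.6],[0,0,0,0.16,0.4,0,0.6],[0,0,0,0.2,0.5,0,0.6],[0,0,0,0.24,0.6,0,0.6],[0,0,0,0.28,0.7,0,0.6],[0,0,0,0.32,0.8,0,0.6],[0,0,0,0.36,0.9,0,0.6],[0,0,0,0.4,1,0,0.6]]'|head -2
python3 -m pendant '[[0,0,0,0.04,0.1,0,0.6],[0,0,0,0.08,0.2,0,0.6],[0,0,0,0.12,0.3,0,0.6],[0,0,0,0.16,0.4,0,0.6],[0,0,0,0.2,0.5,0,0.6],[0,0,0,0.24,0.6,0,0.6],[0,0,0,0.28,0.7,0,0.6],[0,0,0,0.32,0.8,0,0.6],[0,0,0,0.36,0.9,0,0.6],[0,0,0,0.4,1,0,0.6]]'|head -2
python3 -m pendant '[[0,0,0,0.02,0.1,0,0.6],[0,0,0,0.04,0.2,0,0.6],[0,0,0,0.06,0.3,0,0.6],[0,0,0,0.08,0.4,0,0.6],[0,0,0,0.1,0.5,0,0.6],[0,0,0,0.12,0.6,0,0.6],[0,0,0,0.14,0.7,0,0.6],[0,0,0,0.16,0.8,0,0.6],[0,0,0,0.18,0.9,0,0.6],[0,0,0,0.2,1,0,0.6]]'|head -2
python3 - <<'E'
from lib import *
s=env.state();p,d=env.camera("wrist");cv2.imwrite("pics/w1.png",p);np.save("w1.npy",d)
P=cloud("wrist",d,s)
z=P[...,2]
for lo,hi in((.098,.12),(.055,.075),(.02,.036)):
    m=(z>lo)&(z<hi)&(np.hypot(P[...,0]-.606,P[...,1]-.318)<.06);q=P[m];print(lo,len(q),np.median(q,0) if len(q) else 0,cv2.minEnclosingCircle(q[:,:2].astype(np.float32)*1000) if len(q) else 0)
print(s['tcp_pos'],s['qpos'])
E
```

```text
t: 4.1
tcp_pos: [0.4226, -0.1917, 0.2313]
t: 5.1
tcp_pos: [0.4626, -0.0917, 0.2313]
t: 6.1
tcp_pos: [0.5026, 0.0083, 0.2313]
t: 7.1
tcp_pos: [0.5426, 0.1083, 0.2313]
t: 8.1
tcp_pos: [0.5826, 0.2083, 0.2312]
t: 9.1
tcp_pos: [0.6024, 0.3083, 0.2313]
0.098 1197 [0.60832038 0.32052305 0.10527882] ((607.4332885742188, 320.54150390625), 13.040831565856934)
0.055 4865 [0.6143979  0.32011004 0.06338245] ((607.2807006835938, 320.9388732910156), 34.06941604614258)
0.02 2141 [0.63197061 0.31832532 0.0261469 ] ((607.0125732421875, 320.5128479003906), 43.89751434326172)
[0.60242893 0.30830427 0.2312584 ] [-0.26886283  0.54803109 -0.36956833  1.51125387  0.21049175  1.12175174
 -2.17960112]
```

View pics/w1.png

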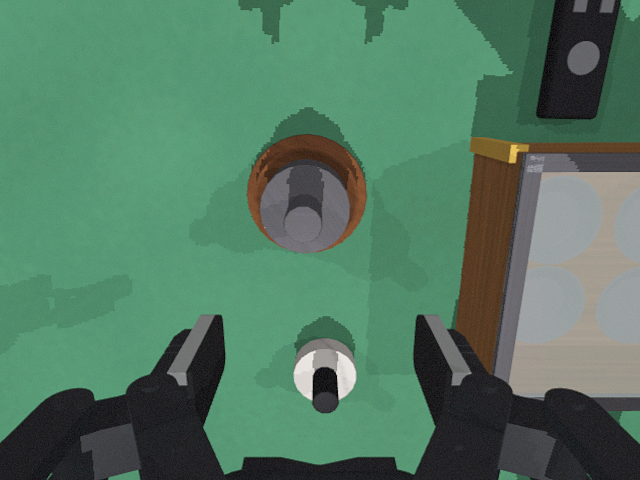

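The wrist view shows the weight at (305,200) in its rest, stone A at (324,370) and the case at right. The circle fits put the weight and rest at (0.6073,0.3206), with the stem top at 0.105. I'm descending to grip.

```bash
python3 -m pendant '[[0,0,0,0.01,0.03,-0.05,0.6],[0,0,0,0.02,0.06,-0.1,0.6],[0,0,0,0.03,0.09,-0.2,0.6],[0,0,0,0.049,0.123,-0.3,0.6],[0,0,0,0.049,0.123,-0.4,0.6],[0,0,0,0.049,0.123,-0.5,0.6],[0,0,0,0.049,0.123,-0.6,0.6],[0,0,0,0.049,0.123,-0.7,0.6],[0,0,0,0.049,0.123,-0.75,0.6],[0,0,0,0.049,0.123,-0.8,0.6]]' 60|head -2
python3 -m pendant '[[0,0,0,0,0,-0.2,0.6],[0,0,0,0,0,-0.4,0.6],[0,0,0,0,0,-0.6,0.6],[0,0,0,0,0,-0.81,0.6],[0,0,0,0,0,-0.81,0.6],[0,0,0,0,0,-0.81,-1],[0,0,0,0,0,-0.81,-1],[0,0,0,0,0,-0.81,-1],[0,0,0,0,0,-0.81,-1],[0,0,0,0,0,-0.81,-1]]' 60
python3 -m pendant '[[0,0,0,0,0,0,-1],[0,0,0,0,0,0.02,-1],[0,0,0,0,0,0.05,-1],[0,0,0,0,0,0.1,-1],[0,0,0,0,0,0.15,-1],[0,0,0,0,0,0.2,-1],[0,0,0,0,0,0.3,-1],[0,0,0,0,0,0.4,-1],[0,0,0,0,0,0.5,-1],[0,0,0,0,0,0.6,-1]]'
python3 - <<'E'
from lib import *
s=env.state();p,d=env.camera("wrist");cv2.imwrite("pics/w2.png",p)
P=cloud("wrist",d,s);z=P[...,2]
d=np.load('w1.npy')
m=(np.hypot(P[...,0]-.438,P[...,1]-.291)<.045)
for lo,hi in((.06,.08),(.02,.035)):
    q=P[m&(z>lo)&(z<hi)];print(lo,len(q),np.median(q,0) if len(q) else 0,cv2.minEnclosingCircle(q[:,:2].astype(np.float32)*1000) if len(q) else 0)
E
```

```text
t: 10.15
tcp_pos: [0.6072, 0.3197, 0.1508]
t: 11.15
tcp_pos: [0.6081, 0.32, 0.072]
eef_rot: [0.999, 0.036, 0.001, -0.0]
contact_force: [-1.3, -1.9, 6.2]
width: 0.0246
grasp_force: 58.6
t: 12.15
tcp_pos: [0.6073, 0.3199, 0.1316]
eef_rot: [0.999, 0.036, 0.0, -0.0]
contact_force: [-0.5, 0.2, -7.4]
width: 0.0249
grasp_force: 59.3
0.06 0 0 0
0.02 2077 [0.45677208 0.2984844  0.0272175 ] ((452.3872375488281, 298.472900390625), 26.117210388183594)
```

```bash
python3 -m pendant '[[0,0,0,0,0,0.1,-1],[0,0,0,0,0,0.2,-1],[0,0,0,0,0,0.3,-1],[0,0,0,-0.02,-0.1,0.4,-1],[0,0,0,-0.05,-0.2,0.5,-1],[0,0,0,-0.08,-0.3,0.6,-1],[0,0,0,-0.1,-0.4,0.7,-1],[0,0,0,-0.12,-0.5,0.8,-1],[0,0,0,-0.15,-0.6,0.9,-1],[0,0,0,-0.2,-0.7,1,-1]]'|head -2
python3 -m pendant '[[0,0,0,-0.02,-0.1,0,-1],[0,0,0,-0.05,-0.2,0,-1],[0,0,0,-0.07,-0.3,0,-1],[0,0,0,-0.1,-0.4,0,-1],[0,0,0,-0.12,-0.5,0.02,-1],[0,0,0,-0.15,-0.6,0.05,-1],[0,0,0,-0.17,-0.7,0.1,-1],[0,0,0,-0.2,-0.8,0.1,-1],[0,0,0,-0.22,-0.9,0.2,-1],[0,0,0,-0.25,-1,0.2,-1]]'|head -2
python3 -m pendant '[[0,0,0,-0.02,-0.1,0,-1],[0,0,0,-0.05,-0.2,0,-1],[0,0,0,-0.07,-0.3,0,-1],[0,0,0,-0.1,-0.4,0,-1],[0,0,0,-0.12,-0.5,0,-1],[0,0,0,-0.15,-0.6,0,-1],[0,0,0,-0.17,-0.7,0,-1],[0,0,0,-0.2,-0.8,0,-1],[0,0,0,-0.22,-0.9,0,-1],[0,0,0,-0.25,-1,0,-1]]'|head -2
python3 -m pendant '[[0,0,0,-0.02,-0.1,0,-1],[0,0,0,-0.05,-0.2,0,-1],[0,0,0,-0.07,-0.3,0,-1],[0,0,0,-0.1,-0.4,0,-1],[0,0,0,-0.12,-0.5,0,-1],[0,0,0,-0.15,-0.6,0,-1],[0,0,0,-0.17,-0.7,0,-1],[0,0,0,-0.2,-0.8,0,-1],[0,0,0,-0.22,-0.9,0,-1],[0,0,0,-0.25,-1,0,-1]]'|head -2
python3 -m pendant '[[0,0,0,0,-0.1,0,-1],[0,0,0,0,-0.2,0,-1],[0,0,0,0,-0.3,0,-1],[0,0,0,0,-0.4,0,-1],[0,0,0,0,-0.5,0,-1],[0,0,0,0,-0.6,0,-1],[0,0,0,0,-0.6,0,-1],[0,0,0,0,-0.6,0,-1],[0,0,0,0,-0.6,0,-1],[0,0,0,0,-0.6,0,-1]]'
python3 - <<'E'
from lib import *
s=env.state();p,d=env.camera("wrist");cv2.imwrite("pics/w3.png",p);np.save("w3.npy",d)
P=cloud("wrist",d,s);z=P[...,2];np.save("w3P.npy",P)
print(s['tcp_pos'])
for n,m in(("lid",(z>.085)&(z<.1)&(P[...,1]>-.09)&(P[...,0]>.45)),("dish",(z>.045)&(z<.1)&(np.hypot(P[...,0]-.558,P[...,1]+.19)<.06))):
    q=P[m];print(n,len(q),np.median(q,0),q.min(0),q.max(0),cv2.minEnclosingCircle(q[:,:2].astype(np.float32)*1000))
E
```

```text
t: 13.2
tcp_pos: [0.5871, 0.2487, 0.2312]
t: 14.2
tcp_pos: [0.563, 0.1494, 0.2521]
t: 15.2
tcp_pos: [0.5371, 0.049, 0.2503]
t: 16.2
tcp_pos: [0.5121, -0.051, 0.2503]
t: 17.2
tcp_pos: [0.5122, -0.1095, 0.2503]
eef_rot: [0.999, 0.037, -0.0, -0.0]
contact_force: [-0.5, -0.4, -7.1]
width: 0.0246
grasp_force: 59.6
[ 0.51221424 -0.10947975  0.25030068]
lid 65514 [0.56562249 0.02734043 0.09264467] [ 0.46557042 -0.0639013   0.08500274] [0.65173392 0.12802067 0.09613315] ((558.6522216796875, 37.25260925292969), 128.88050842285156)
dish 11505 [ 0.55906719 -0.18503868  0.06354277] [ 0.51468988 -0.22567224  0.04500044] [ 0.60182157 -0.1303998   0.08245804] ((556.6652221679688, -178.0678253173828), 48.01577377319336)
```

View pics/w3.png

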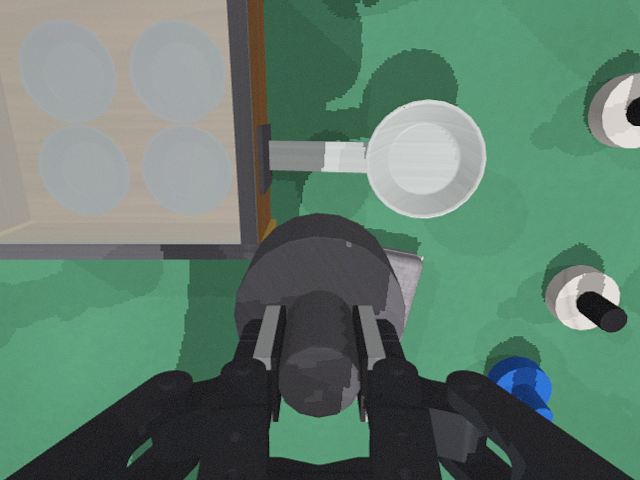

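Wrist view: weight in hand, the lever dish centred at (426,158) with its floor disc at (424,158), the case's -y side at column 250, stones B and C at right. Fitting the dish and the case edges.

```bash
cat > q.py <<'E'
from lib import *
np.set_printoptions(precision=4,suppress=True)
P=np.load("w3P.npy");z=P[...,2]
s=dict(tcp_pos=np.array([.51221,-.10948,.2503]),eef_rot=np.array(env.state()['eef_rot']))
print("rim",onplane("wrist",(426,158.5),.0727,s),"floor",onplane("wrist",(424,158),.061,s))
L=(z>.088)&(z<.1)&(P[...,0]>.44)
# right edge: per row max col ; front edge: per col max row
R=[];F=[]
for r in range(10,235,3):
    c=np.where(L[r,:300])[0]
    if len(c):R.append(P[r,c.max()])
for c in range(10,225,3):
    r=np.where(L[:300,c])[0]
    if len(r):F.append(P[r.max(),c])
def line(Q):
    v=cv2.fitLine(np.array(Q)[:,:2].astype(np.float32),cv2.DIST_HUBER,0,.01,.01).ravel();return v
r=line(R);f=line(F);print("right",r,np.degrees(np.arctan2(r[1],r[0])),"front",f,np.degrees(np.arctan2(f[1],f[0])), np.median(np.array(R)[:,2]))
A=np.c_[r[:2],-f[:2]];t=np.linalg.solve(A,f[2:]-r[2:]);cor=r[2:]+r[:2]*t[0];print("corner",cor)
for yaw in(4.0,4.5,5):
  a=np.radians(yaw);M=np.array([[np.cos(a),-np.sin(a)],[np.sin(a),np.cos(a)]]);c=cor-M@np.array([-.1,-.115]);print(yaw,c,"pressed dish",c+M@np.array([-.03,-.245]),"rest dish",c+M@np.array([-.03,-.243]))
E
python3 q.py
```

```text
rim [ 0.5602 -0.1846  0.0727] floor [ 0.5594 -0.186   0.061 ]
right [ 0.9975  0.0713  0.5755 -0.0576] 4.090987 front [ 0.0729 -0.9973  0.4729  0.0265] -85.81799 0.09053189195330447
corner [ 0.4796 -0.0644]
4.0 [0.5713 0.0573] pressed dish [ 0.5585 -0.1892] rest dish [ 0.5584 -0.1872]
4.5 [0.5703 0.0581] pressed dish [ 0.5596 -0.1885] rest dish [ 0.5594 -0.1865]
5 [0.5692 0.0589] pressed dish [ 0.5607 -0.1878] rest dish [ 0.5605 -0.1858]
```

```bash
python3 -m pendant '[[0,0,0,0.05,-0.1,0,-1],[0,0,0,0.1,-0.2,0,-1],[0,0,0,0.15,-0.3,0,-1],[0,0,0,0.2,-0.4,0,-1],[0,0,0,0.25,-0.5,0,-1],[0,0,0,0.3,-0.6,0,-1],[0,0,0,0.35,-0.7,0,-1],[0,0,0,0.4,-0.75,0,-1],[0,0,0,0.468,-0.79,0,-1],[0,0,0,0.468,-0.79,0,-1]]'|head -2
python3 -m pendant '[[0,0,0,0,0,-0.1,-1],[0,0,0,0,0,-0.2,-1],[0,0,0,0,0,-0.3,-1],[0,0,0,0,0,-0.4,-1],[0,0,0,0,0,-0.5,-1],[0,0,0,0,0,-0.6,-1],[0,0,0,0,0,-0.7,-1],[0,0,0,0,0,-0.8,-1],[0,0,0,0,0,-0.9,-1],[0,0,0,0,0,-0.9,-1]]'
```

```text
t: 18.25
tcp_pos: [0.56, -0.1895, 0.2502]
t: 19.25
tcp_pos: [0.5578, -0.1889, 0.1584]
eef_rot: [0.999, 0.036, -0.002, -0.001]
contact_force: [-1.3, -1.1, -7.8]
width: 0.0249
grasp_force: 59.7
```

```bash
python3 -m pendant '[[0,0,0,0,0,-0.07,-1],[0,0,0,0,0,-0.14,-1],[0,0,0,0,0,-0.21,-1],[0,0,0,0,0,-0.28,-1],[0,0,0,0,0,-0.35,-1],[0,0,0,0,0,-0.42,-1],[0,0,0,0,0,-0.49,-1],[0,0,0,0,0,-0.55,-1],[0,0,0,0,0,-0.6,-1],[0,0,0,0,0,-0.6,-1]]'
python3 -m pendant '[[0,0,0,0,0,-0.01,-1],[0,0,0,0,0,-0.02,-1],[0,0,0,0,0,-0.03,-1],[0,0,0,0,0,-0.04,-1],[0,0,0,0,0,-0.05,-1],[0,0,0,0,0,-0.06,-1],[0,0,0,0,0,-0.06,-1],[0,0,0,0,0,-0.06,-1],[0,0,0,0,0,-0.06,-1],[0,0,0,0,0,-0.06,-1]]'
python3 - <<'E'
from lib import *
p,d=env.camera("scene");cv2.imwrite("pics/s4.png",p)
E
```

```text
t: 20.25
tcp_pos: [0.5583, -0.1895, 0.0993]
eef_rot: [0.999, 0.036, -0.001, -0.0]
contact_force: [0.4, 0.2, -6.9]
width: 0.0246
grasp_force: 59.9
t: 21.25
tcp_pos: [0.5589, -0.1891, 0.0943]
eef_rot: [0.999, 0.036, -0.0, -0.0]
contact_force: [-1.0, -0.3, -6.7]
width: 0.0249
grasp_force: 59.9
```

View pics/s4.png

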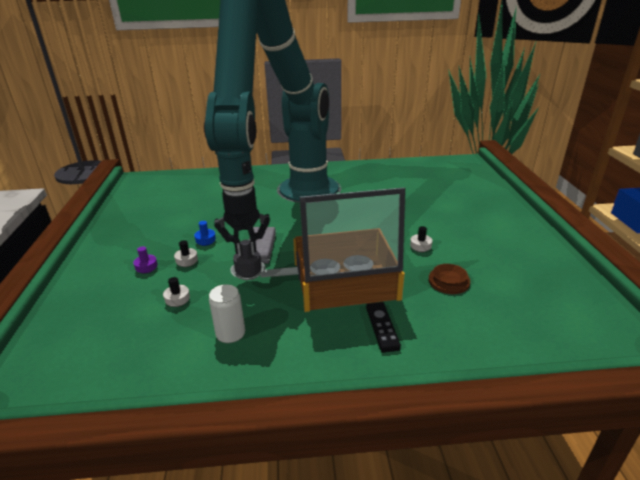

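The scene view shows the lid standing at (353,230) and the weight in the dish at (247,262). The force is still the weight's load, so I'll go down a little further and let go.

```bash
python3 -m pendant '[[0,0,0,0,0,-0.01,-1],[0,0,0,0,0,-0.02,-1],[0,0,0,0,0,-0.03,-1],[0,0,0,0,0,-0.04,-1],[0,0,0,0,0,-0.04,-1],[0,0,0,0,0,-0.04,-1],[0,0,0,0,0,-0.04,-1],[0,0,0,0,0,-0.04,-1],[0,0,0,0,0,-0.04,-1],[0,0,0,0,0,-0.04,-1]]'
```

```text
t: 22.3
tcp_pos: [0.5589, -0.1893, 0.0903]
eef_rot: [0.999, 0.036, -0.0, 0.0]
contact_force: [-0.7, -0.4, -6.1]
width: 0.0246
grasp_force: 60.1
```

```bash
python3 -m pendant '[[0,0,0,0,0,-0.01,-1],[0,0,0,0,0,-0.02,-1],[0,0,0,0,0,-0.02,-1],[0,0,0,0,0,-0.02,-1],[0,0,0,0,0,-0.02,-0.9],[0,0,0,0,0,-0.02,-0.5],[0,0,0,0,0,-0.02,-0.2],[0,0,0,0,0,-0.02,0],[0,0,0,0,0,-0.02,0],[0,0,0,0,0,-0.02,0]]'
python3 -m pendant '[[0,0,0,0,0,0.1,0],[0,0,0,0,0,0.2,0],[0,0,0,0,0,0.3,0],[0,0,0,0,0,0.4,0],[0,0,0,0,0,0.5,0],[0,0,0,0,0,0.6,0],[0,0,0,0,0,0.7,0],[0,0,0,0,0,0.8,0],[0,0,0,0,0,0.9,0],[0,0,0,0,0,1,0]]'
python3 - <<'E'
from lib import *
s=env.state();p,d=env.camera("wrist");cv2.imwrite("pics/w5.png",p)
P=cloud("wrist",d,s);z=P[...,2];r=np.hypot(P[...,0]-.559,P[...,1]+.189)
for lo,hi in((.11,.135),(.07,.09),(.0405,.052)):
    q=P[(r<.05)&(z>lo)&(z<hi)];print(lo,len(q),np.median(q,0),cv2.minEnclosingCircle(q[:,:2].astype(np.float32)*1000))
E
```

```text
t: 23.3
tcp_pos: [0.5594, -0.1891, 0.0885]
eef_rot: [0.999, 0.036, 0.0, 0.0]
contact_force: [0.3, -0.1, -0.9]
width: 0.0431
grasp_force: 0.0
t: 24.3
tcp_pos: [0.5589, -0.1892, 0.1891]
eef_rot: [0.999, 0.036, -0.0, -0.0]
contact_force: [0.0, 0.1, -0.2]
width: 0.0424
grasp_force: 0.0
0.11 1989 [ 0.5603476  -0.18855525  0.12310052] ((558.34033203125, -188.7139129638672), 12.945265769958496)
0.07 6775 [ 0.56721662 -0.18718343  0.08132794] ((558.0012817382812, -188.56553649902344), 33.998836517333984)
0.0405 2557 [ 0.58423275 -0.18739584  0.04439721] ((558.7211303710938, -189.10643005371094), 43.6475944519043)
```

View pics/w5.png

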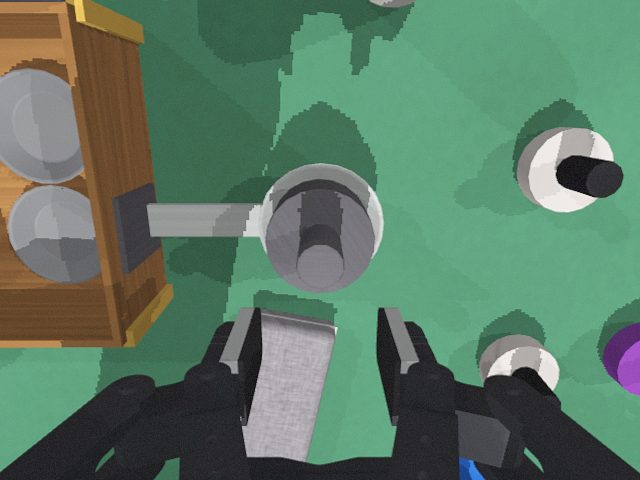

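The weight stands seated in the dish at (320,230), fitted within 1 mm with its top at 0.123. The case is open, with nests at (55,235) and (35,125). Next is stone B at (575,170).

```bash
python3 -m pendant '[[0,0,0,0,0,0.05,0],[0,0,0,0,-0.1,0.05,0],[0,0,0,0.02,-0.2,0.05,0],[0,0,0,0.05,-0.3,0.05,0],[0,0,0,0.07,-0.4,0.05,0],[0,0,0,0.1,-0.5,0.05,0],[0,0,0,0.13,-0.6,0.05,0],[0,0,0,0.15,-0.7,0.05,0],[0,0,0,0.17,-0.8,0.05,0],[0,0,0,0.2,-0.9,0.05,0]]'|head -2
python3 -m pendant '[[0,0,0,0.02,-0.1,0,0],[0,0,0,0.05,-0.2,0,0],[0,0,0,0.07,-0.3,0,0],[0,0,0,0.1,-0.4,0,0],[0,0,0,0.13,-0.5,0,0],[0,0,0,0.15,-0.6,0,0],[0,0,0,0.17,-0.7,0,0],[0,0,0,0.2,-0.8,0,0],[0,0,0,0.22,-0.85,0,0],[0,0,0,0.22,-0.85,0,0]]'|head -2
cat > meas.py <<'E'
import sys
from lib import *
np.set_printoptions(precision=4,suppress=True)
gx,gy=float(sys.argv[1]),float(sys.argv[2])
s=env.state();p,d=env.camera("wrist");cv2.imwrite(f"pics/m{s['t']:.1f}.png",p)
P=cloud("wrist",d,s);z=P[...,2];r=np.hypot(P[...,0]-gx,P[...,1]-gy)
print("tcp",s['tcp_pos'],"t",s['t'])
for lo,hi in((.058,.08),(.0245,.032)):
    q=P[(r<.05)&(z>lo)&(z<hi)]
    if len(q): print(lo,len(q),"zmed",np.median(q[:,2]),cv2.minEnclosingCircle(q[:,:2].astype(np.float32)*1000), "move",(np.array(cv2.minEnclosingCircle(q[:,:2].astype(np.float32))[0])-s['tcp_pos'][:2])*10)
E
python3 meas.py .606 -.364
```

```text
t: 25.35
tcp_pos: [0.5791, -0.2801, 0.1933]
t: 26.35
tcp_pos: [0.6009, -0.3653, 0.1931]
tcp [ 0.6009 -0.3653  0.1931] t 26.35
0.058 1019 zmed 0.0652367954623469 ((607.2526245117188, -364.07489013671875), 11.969291687011719) move [0.063  0.0114]
0.0245 3670 zmed 0.027349768699555133 ((607.158447265625, -364.187744140625), 29.928529739379883) move [0.062 0.01 ]
```

```bash
python3 -m pendant '[[0,0,0,0.02,0,-0.1,0],[0,0,0,0.04,0.01,-0.2,0],[0,0,0,0.062,0.011,-0.3,0],[0,0,0,0.062,0.011,-0.4,0],[0,0,0,0.062,0.011,-0.5,0],[0,0,0,0.062,0.011,-0.6,0],[0,0,0,0.062,0.011,-0.7,0],[0,0,0,0.062,0.011,-0.8,0],[0,0,0,0.062,0.011,-0.9,0],[0,0,0,0.062,0.011,-0.9,0]]' 40|head -2
python3 -m pendant '[[0,0,0,0,0,-0.15,0],[0,0,0,0,0,-0.3,0],[0,0,0,0,0,-0.45,0],[0,0,0,0,0,-0.6,0],[0,0,0,0,0,-0.69,0],[0,0,0,0,0,-0.69,-1],[0,0,0,0,0,-0.69,-1],[0,0,0,0,0,-0.69,-1],[0,0,0,0,0,-0.69,-1],[0,0,0,0,0,-0.69,-1]]'
python3 -m pendant '[[0,0,0,0,0,0.02,-1],[0,0,0,0,0,0.1,-1],[0,0,0,0,0,0.2,-1],[0,0,0,0,0,0.3,-1],[0,0,0,0,0,0.4,-1],[0,0,0,0,0,0.5,-1],[0,0,0,0,0,0.6,-1],[0,0,0,0,0,0.7,-1],[0,0,0,0,0,0.8,-1],[0,0,0,0,0,1,-1]]'
```

```text
t: 27.4
tcp_pos: [0.6061, -0.3626, 0.1012]
t: 28.4
tcp_pos: [0.6072, -0.3631, 0.0346]
eef_rot: [0.999, 0.036, 0.0, 0.0]
contact_force: [0.5, 0.5, -2.8]
width: 0.023
grasp_force: 40.1
t: 29.4
tcp_pos: [0.6061, -0.3626, 0.1336]
eef_rot: [0.999, 0.036, -0.001, -0.001]
contact_force: [0.3, -0.2, -3.2]
width: 0.0228
grasp_force: 40.0
```

```bash
python3 -m pendant '[[0,0,0,0,0,0.15,-1],[0,0,0,0,0.05,0.3,-1],[0,0,0,0,0.1,0.45,-1],[0,0,0,0,0.2,0.6,-1],[0,0,0,0,0.3,0.75,-1],[0,0,0,-0.02,0.4,0.85,-1],[0,0,0,-0.05,0.5,0.9,-1],[0,0,0,-0.1,0.6,0.9,-1],[0,0,0,-0.15,0.75,0.9,-1],[0,0,0,-0.2,0.9,0.9,-1]]'|head -2
python3 -m pendant '[[0,0,0,-0.02,0.1,0,-1],[0,0,0,-0.04,0.2,0,-1],[0,0,0,-0.06,0.3,0,-1],[0,0,0,-0.08,0.4,0,-1],[0,0,0,-0.1,0.5,0,-1],[0,0,0,-0.12,0.6,0,-1],[0,0,0,-0.14,0.7,0,-1],[0,0,0,-0.16,0.8,0,-1],[0,0,0,-0.18,0.9,0,-1],[0,0,0,-0.2,1,0,-1]]'|head -2
python3 -m pendant '[[0,0,0,-0.02,0.1,0,-1],[0,0,0,-0.04,0.2,0,-1],[0,0,0,-0.06,0.3,0,-1],[0,0,0,-0.08,0.4,0,-1],[0,0,0,-0.1,0.5,0,-1],[0,0,0,-0.12,0.6,0,-1],[0,0,0,-0.14,0.7,0,-1],[0,0,0,-0.16,0.8,0,-1],[0,0,0,-0.18,0.9,0,-1],[0,0,0,-0.2,1,0,-1]]'|head -2
python3 -m pendant '[[0,0,0,-0.02,0.1,0,-1],[0,0,0,-0.04,0.2,0,-1],[0,0,0,-0.06,0.3,0,-1],[0,0,0,-0.08,0.4,0,-1],[0,0,0,-0.1,0.5,0,-1],[0,0,0,-0.12,0.6,0,-1],[0,0,0,-0.14,0.7,0,-1],[0,0,0,-0.16,0.8,0,-1],[0,0,0,-0.16,0.8,0,-1],[0,0,0,-0.16,0.8,0,-1]]'
python3 - <<'E'
from lib import *
np.set_printoptions(precision=4,suppress=True)
s=env.state();p,d=env.camera("wrist");cv2.imwrite("pics/w6.png",p)
P=cloud("wrist",d,s);np.save("w6P.npy",P);z=P[...,2];print(s['tcp_pos'],s['t'])
a=np.radians(4.1);M=np.array([[np.cos(a),-np.sin(a)],[np.sin(a),np.cos(a)]]);c=np.array([.5715,.0575])
for n,l in enumerate(((-.045,.045),(-.045,-.045),(.035,.045),(.035,-.045))):
    g=c+M@np.array(l);m=(np.hypot(*(P[...,:2]-g).transpose(2,0,1))<.042)
    q=P[m&(z<.0115)&(z>.004)];w=P[m&(z>.017)&(z<.021)]
    print(n,g,len(q),np.median(q,0) if len(q) else 0,"rim",len(w),cv2.minEnclosingCircle(w[:,:2].astype(np.float32)*1000) if len(w)>20 else 0,cv2.minEnclosingCircle(q[:,:2].astype(np.float32)*1000) if len(q)>20 else 0)
E
```

```text
t: 30.4
tcp_pos: [0.586, -0.2718, 0.2234]
t: 31.4
tcp_pos: [0.567, -0.1723, 0.2244]
t: 32.4
tcp_pos: [0.547, -0.0723, 0.2243]
t: 33.4
tcp_pos: [0.5312, 0.0069, 0.2243]
eef_rot: [0.999, 0.036, 0.0, 0.0]
contact_force: [1.1, -0.3, -2.9]
width: 0.0227
grasp_force: 40.1
[0.5312 0.0069 0.2243] 33.4
0 [0.5234 0.0992] 3947 [0.5249 0.0976 0.0086] rim 1412 ((524.2825317382812, 99.51788330078125), 41.07573699951172) ((523.4658813476562, 99.12361907958984), 41.94973373413086)
1 [0.5298 0.0094] 3651 [0.5332 0.0098 0.0085] rim 1030 ((531.1423950195312, 9.444253921508789), 40.64277267456055) ((530.0321044921875, 9.402914047241211), 41.92475891113281)
2 [0.6032 0.1049] 4739 [0.604  0.1032 0.0086] rim 1711 ((601.685546875, 105.05073547363281), 40.29094696044922) ((603.1961059570312, 104.84088134765625), 41.98142623901367)
3 [0.6096 0.0151] 4585 [0.6104 0.0151 0.0086] rim 1615 ((608.2018432617188, 14.917346000671387), 40.262454986572266) ((609.6279907226562, 15.116019248962402), 41.99416732788086)
```

View pics/w6.png

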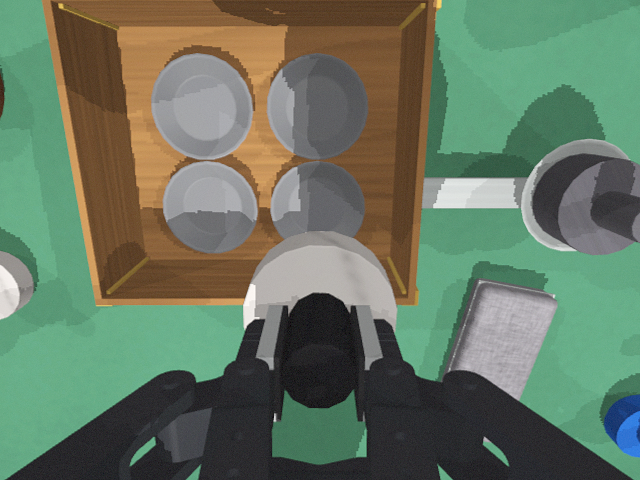

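The wrist view inside the open case shows nest2 at (202,106), nest3 at (318,106), nest0 at (210,206), and nest1 behind the held stone at (317,205). Casting rays through the rims.

```bash
python3 - <<'E'
from lib import *
np.set_printoptions(precision=4,suppress=True)
P=np.load("w6P.npy");s=env.state()
for n,uv,l in((2,(202,106.5),(.035,.045)),(3,(318,106),(.035,-.045)),(0,(210.5,206.5),(-.045,.045))):
    g=onplane("wrist",uv,.019,s)[:2]
    a=np.radians(4.1);M=np.array([[np.cos(a),-np.sin(a)],[np.sin(a),np.cos(a)]]);print(n,g,"centre",g-M@np.array(l))
print([P[r,c] for r,c in((57,318),(155,318),(106,318),(106,154),(106,202))])
E
```

```text
2 [0.6038 0.1036] centre [0.5721 0.0562]
3 [0.6105 0.0136] centre [0.5724 0.056 ]
0 [0.5247 0.0975] centre [0.5728 0.0558]
[array([0.6455, 0.0167, 0.0178]), array([0.5731, 0.0115, 0.0186]), array([0.6105, 0.0142, 0.0081]), array([0.6013, 0.1419, 0.0176]), array([0.6039, 0.1069, 0.0083])]
```

```bash
python3 -m pendant '[[0,0,0,-0.005,0.012,-0.1,-1],[0,0,0,-0.009,0.012,-0.2,-1],[0,0,0,-0.009,0.012,-0.3,-1],[0,0,0,-0.009,0.012,-0.4,-1],[0,0,0,-0.009,0.012,-0.5,-1],[0,0,0,-0.009,0.012,-0.6,-1],[0,0,0,-0.009,0.012,-0.7,-1],[0,0,0,-0.009,0.012,-0.8,-1],[0,0,0,-0.009,0.012,-0.9,-1],[0,0,0,-0.009,0.012,-0.9,-1]]'|head -2
python3 -m pendant '[[0,0,0,0,0,-0.15,-1],[0,0,0,0,0,-0.3,-1],[0,0,0,0,0,-0.45,-1],[0,0,0,0,0,-0.6,-1],[0,0,0,0,0,-0.7,-1],[0,0,0,0,0,-0.8,-1],[0,0,0,0,0,-0.85,-1],[0,0,0,0,0,-0.89,-1],[0,0,0,0,0,-0.89,-1],[0,0,0,0,0,-0.89,-1]]'
python3 -m pendant '[[0,0,0,0,0,0,-0.8],[0,0,0,0,0,0,-0.4],[0,0,0,0,0,0,-0.1],[0,0,0,0,0,0,0],[0,0,0,0,0,0.1,0],[0,0,0,0,0,0.3,0],[0,0,0,0,0,0.5,0],[0,0,0,0,0,0.7,0],[0,0,0,0,0,0.9,0],[0,0,0,0,0,1,0]]'
python3 -m pendant '[[0,0,0,0,0,0.1,0],[0,0,0,0,0,0.2,0],[0,0,0,0,0,0.3,0],[0,0,0,0,0,0.4,0],[0,0,0,0,0,0.5,0],[0,0,0,0,0,0.6,0],[0,0,0,0,0,0.7,0],[0,0,0,0,0,0.8,0],[0,0,0,0,0,0.8,0],[0,0,0,0,0,0.8,0]]'|head -2
python3 - <<'E'
from lib import *
s=env.state();p,d=env.camera("wrist");cv2.imwrite("pics/w7.png",p)
P=cloud("wrist",d,s);z=P[...,2];r=np.hypot(P[...,0]-.53,P[...,1]-.008)
for lo,hi in((.065,.09),(.03,.045)):
    q=P[(r<.04)&(z>lo)&(z<hi)];print(lo,len(q),np.median(q,0),cv2.minEnclosingCircle(q[:,:2].astype(np.float32)*1000))
p,d=env.camera("top");cv2.imwrite("pics/t7.png",p);P=cloud("top",d);z=P[...,2]
for x,y in((.437,-.363),(.4375,.291)):
    q=P[(np.hypot(P[...,0]-x,P[...,1]-y)<.07)&(z>.022)&(z<.036)];print("stone",len(q),cv2.minEnclosingCircle(q[:,:2].astype(np.float32)*1000) if len(q) else 0)
E
```

```text
t: 34.45
tcp_pos: [0.5292, 0.008, 0.1327]
t: 35.45
tcp_pos: [0.5306, 0.0081, 0.0456]
eef_rot: [0.999, 0.036, 0.0, 0.0]
contact_force: [-0.5, -0.8, -2.8]
width: 0.0231
grasp_force: 40.2
t: 36.45
tcp_pos: [0.5313, 0.0082, 0.1478]
eef_rot: [0.999, 0.036, 0.002, 0.0]
contact_force: [0.8, -0.2, 0.3]
width: 0.0426
grasp_force: 0.0
t: 37.45
tcp_pos: [0.5302, 0.0081, 0.2254]
0.065 887 [0.5328112  0.00914496 0.07419662] ((531.6935424804688, 9.065749168395996), 11.94304370880127)
0.03 3267 [0.53780731 0.00994675 0.03638032] ((531.557373046875, 9.162342071533203), 29.951364517211914)
stone 282 ((435.1400451660156, -368.1993713378906), 30.33075714111328)
stone 287 ((438.7497253417969, 290.9294738769531), 30.480058670043945)
```

Stone B sits in nest1 with its top at 0.074. Next is stone A.

```bash
python3 -m pendant '[[0,0,0,-0.03,0.1,0,0],[0,0,0,-0.06,0.2,0,0],[0,0,0,-0.09,0.3,0,0],[0,0,0,-0.12,0.4,0,0],[0,0,0,-0.15,0.5,0,0],[0,0,0,-0.18,0.6,0,0],[0,0,0,-0.21,0.7,0,0],[0,0,0,-0.24,0.8,0,0],[0,0,0,-0.27,0.9,0,0],[0,0,0,-0.3,1,0,0]]'|head -2
python3 -m pendant '[[0,0,0,-0.03,0.1,0,0],[0,0,0,-0.06,0.2,0,0],[0,0,0,-0.09,0.3,0,0],[0,0,0,-0.12,0.4,0,0],[0,0,0,-0.15,0.5,0,0],[0,0,0,-0.18,0.6,0,0],[0,0,0,-0.21,0.7,0,0],[0,0,0,-0.24,0.8,0,0],[0,0,0,-0.27,0.9,0,0],[0,0,0,-0.3,1,0,0]]'|head -2
python3 -m pendant '[[0,0,0,-0.03,0.1,-0.03,0],[0,0,0,-0.06,0.2,-0.06,0],[0,0,0,-0.09,0.3,-0.1,0],[0,0,0,-0.12,0.4,-0.15,0],[0,0,0,-0.15,0.5,-0.2,0],[0,0,0,-0.18,0.6,-0.25,0],[0,0,0,-0.21,0.7,-0.3,0],[0,0,0,-0.24,0.8,-0.4,0],[0,0,0,-0.3,0.83,-0.4,0],[0,0,0,-0.3,0.83,-0.4,0]]'|head -2
python3 meas.py .4388 .291
```

```text
t: 38.55
tcp_pos: [0.5, 0.1089, 0.2253]
t: 39.55
tcp_pos: [0.47, 0.2089, 0.2253]
t: 40.55
tcp_pos: [0.4389, 0.2917, 0.1848]
tcp [0.4389 0.2917 0.1848] t 40.55
0.058 1058 zmed 0.0652356364362916 ((439.3992004394531, 292.5030517578125), 11.92237663269043) move [0.0048 0.0088]
0.0245 3753 zmed 0.027354411425469682 ((439.1417541503906, 292.2994689941406), 29.97673797607422) move [0.0017 0.0053]
```

```bash
python3 -m pendant '[[0,0,0,0.003,0.007,-0.1,0],[0,0,0,0.003,0.007,-0.2,0],[0,0,0,0.003,0.007,-0.3,0],[0,0,0,0.003,0.007,-0.4,0],[0,0,0,0.003,0.007,-0.5,0],[0,0,0,0.003,0.007,-0.6,0],[0,0,0,0.003,0.007,-0.7,0],[0,0,0,0.003,0.007,-0.8,0],[0,0,0,0.003,0.007,-0.8,0],[0,0,0,0.003,0.007,-0.8,0]]' 40|head -2
python3 -m pendant '[[0,0,0,0,0,-0.15,0],[0,0,0,0,0,-0.3,0],[0,0,0,0,0,-0.45,0],[0,0,0,0,0,-0.6,0],[0,0,0,0,0,-0.7,0],[0,0,0,0,0,-0.7,-1],[0,0,0,0,0,-0.7,-1],[0,0,0,0,0,-0.7,-1],[0,0,0,0,0,-0.7,-1],[0,0,0,0,0,-0.7,-1]]'
python3 -m pendant '[[0,0,0,0,0,0.02,-1],[0,0,0,0,0,0.1,-1],[0,0,0,0,0,0.2,-1],[0,0,0,0,0,0.3,-1],[0,0,0,0,0,0.4,-1],[0,0,0,0,0,0.5,-1],[0,0,0,0,0,0.6,-1],[0,0,0,0,0,0.7,-1],[0,0,0,0,0,0.8,-1],[0,0,0,0,0,1,-1]]'
```

```text
t: 41.6
tcp_pos: [0.4405, 0.2919, 0.1051]
t: 42.6
tcp_pos: [0.4408, 0.2918, 0.0356]
eef_rot: [0.999, 0.036, 0.0, -0.0]
contact_force: [-0.5, 0.5, -2.4]
width: 0.0226
grasp_force: 39.2
t: 43.6
tcp_pos: [0.4397, 0.2911, 0.1352]
eef_rot: [0.999, 0.036, -0.001, 0.001]
contact_force: [0.0, -0.5, -2.2]
width: 0.0227
grasp_force: 39.3
```

```bash
python3 -m pendant '[[0,0,0,0.02,-0.05,0.1,-1],[0,0,0,0.05,-0.1,0.2,-1],[0,0,0,0.1,-0.2,0.3,-1],[0,0,0,0.15,-0.3,0.4,-1],[0,0,0,0.2,-0.4,0.5,-1],[0,0,0,0.25,-0.5,0.6,-1],[0,0,0,0.3,-0.6,0.6,-1],[0,0,0,0.35,-0.7,0.6,-1],[0,0,0,0.4,-0.85,0.6,-1],[0,0,0,0.45,-1,0.6,-1]]'|head -2
python3 -m pendant '[[0,0,0,0.04,-0.1,0,-1],[0,0,0,0.08,-0.2,0,-1],[0,0,0,0.12,-0.3,0,-1],[0,0,0,0.16,-0.4,0,-1],[0,0,0,0.2,-0.5,0,-1],[0,0,0,0.24,-0.6,0,-1],[0,0,0,0.3,-0.7,0,-1],[0,0,0,0.35,-0.8,0,-1],[0,0,0,0.39,-0.93,0,-1],[0,0,0,0.39,-0.93,0,-1]]'|head -2
python3 -m pendant '[[0,0,0,0,0,-0.1,-1],[0,0,0,0,0,-0.2,-1],[0,0,0,0,0,-0.3,-1],[0,0,0,0,0,-0.4,-1],[0,0,0,0,0,-0.5,-1],[0,0,0,0,0,-0.6,-1],[0,0,0,0,0,-0.7,-1],[0,0,0,0,0,-0.75,-1],[0,0,0,0,0,-0.75,-1],[0,0,0,0,0,-0.75,-1]]'|head -2
```

```text
t: 44.6
tcp_pos: [0.4854, 0.1906, 0.1944]
t: 45.6
tcp_pos: [0.5253, 0.0961, 0.1951]
t: 46.6
tcp_pos: [0.5248, 0.0988, 0.1204]
```

```bash
python3 -m pendant '[[0,0,0,0,0,-0.1,-1],[0,0,0,0,0,-0.2,-1],[0,0,0,0,0,-0.3,-1],[0,0,0,0,0,-0.4,-1],[0,0,0,0,0,-0.5,-1],[0,0,0,0,0,-0.6,-1],[0,0,0,0,0,-0.7,-1],[0,0,0,0,0,-0.74,-1],[0,0,0,0,0,-0.74,-1],[0,0,0,0,0,-0.74,-1]]'
python3 -m pendant '[[0,0,0,0,0,0,-0.8],[0,0,0,0,0,0,-0.4],[0,0,0,0,0,0,-0.1],[0,0,0,0,0,0,0],[0,0,0,0,0,0.1,0],[0,0,0,0,0,0.3,0],[0,0,0,0,0,0.5,0],[0,0,0,0,0,0.7,0],[0,0,0,0,0,0.9,0],[0,0,0,0,0,1,0]]'
python3 -m pendant '[[0,0,0,0,0,0.1,0],[0,0,0,0,0,0.2,0],[0,0,0,0,0,0.3,0],[0,0,0,0,0,0.4,0],[0,0,0,0,0,0.5,0],[0,0,0,0,0,0.6,0],[0,0,0,0,0,0.7,0],[0,0,0,0,0,0.8,0],[0,0,0,0,0,0.8,0],[0,0,0,0,0,0.8,0]]'|head -2
python3 - <<'E'
from lib import *
s=env.state();p,d=env.camera("wrist");cv2.imwrite("pics/w8.png",p);print(s['qpos'])
P=cloud("wrist",d,s);z=P[...,2]
for x,y in((.5244,.0985),(.531,.009)):
  r=np.hypot(P[...,0]-x,P[...,1]-y)
  for lo,hi in((.065,.09),(.03,.045)):
    q=P[(r<.04)&(z>lo)&(z<hi)];print(lo,len(q),np.median(q,0),cv2.minEnclosingCircle(q[:,:2].astype(np.float32)*1000))
p,d=env.camera("top");cv2.imwrite("pics/t8.png",p);P=cloud("top",d);z=P[...,2]
q=P[(np.hypot(P[...,0]-.437,P[...,1]+.367)<.07)&(z>.022)&(z<.036)];print("stone",len(q),cv2.minEnclosingCircle(q[:,:2].astype(np.float32)*1000) if len(q) else 0)
E
```

```text
t: 47.6
tcp_pos: [0.5248, 0.0989, 0.0464]
eef_rot: [0.999, 0.036, 0.0, -0.0]
contact_force: [-0.6, -0.1, -2.0]
width: 0.0227
grasp_force: 39.5
t: 48.6
tcp_pos: [0.5256, 0.0991, 0.1488]
eef_rot: [0.999, 0.036, 0.002, -0.0]
contact_force: [-0.0, 0.3, 0.0]
width: 0.0429
grasp_force: 0.0
t: 49.6
tcp_pos: [0.5246, 0.0987, 0.2264]
[ 0.06628067  0.30987293 -0.37783646  1.87293024  0.13577283  0.98347913
 -1.86963557]
0.065 866 [0.52575717 0.10005429 0.07420089] ((524.7784423828125, 100.00355529785156), 11.788655281066895)
0.03 3231 [0.53069299 0.10090824 0.03637292] ((524.5156860351562, 100.0576171875), 29.949962615966797)
0.065 921 [0.53266535 0.01067123 0.07408736] ((531.92578125, 9.444284439086914), 12.124910354614258)
0.03 3147 [0.53878017 0.01625862 0.03626682] ((531.41650390625, 9.339031219482422), 30.184972763061523)
stone 283 ((434.89837646484375, -368.2359313964844), 30.358997344970703)
```

View pics/w8.png

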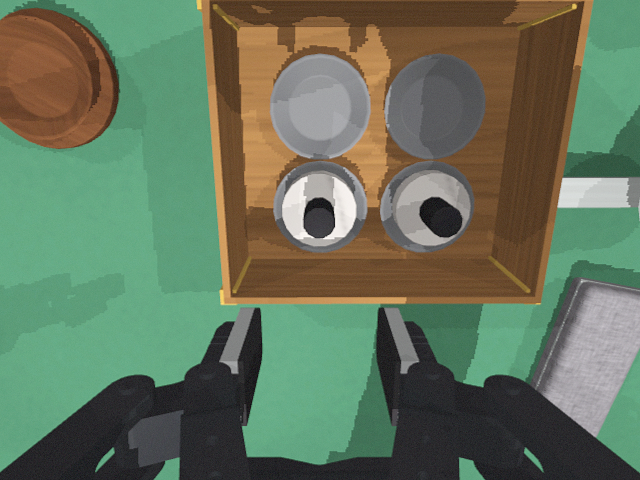

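Wrist view: stones stand in nest0 (320,207) and nest1 (428,207), and nest2 and nest3 are free. Stone C is last. I'll turn the tool half round on the way so that the camera side faces away from the raised lid.

```bash
python3 -m pendant '[[0,0,0.04,-0.02,-0.1,0,0],[0,0,0.08,-0.04,-0.2,0,0],[0,0,0.12,-0.06,-0.3,0,0],[0,0,0.16,-0.08,-0.4,0,0],[0,0,0.2,-0.1,-0.5,0,0],[0,0,0.24,-0.12,-0.6,0,0],[0,0,0.28,-0.14,-0.7,0,0],[0,0,0.32,-0.16,-0.8,0,0],[0,0,0.36,-0.18,-0.9,0,0],[0,0,0.4,-0.2,-1,0,0]]'|head -3
python3 -m pendant '[[0,0,0.04,-0.02,-0.1,0,0],[0,0,0.08,-0.04,-0.2,0,0],[0,0,0.12,-0.06,-0.3,0,0],[0,0,0.16,-0.08,-0.4,0,0],[0,0,0.2,-0.1,-0.5,0,0],[0,0,0.24,-0.12,-0.6,0,0],[0,0,0.28,-0.14,-0.7,0,0],[0,0,0.32,-0.16,-0.8,0,0],[0,0,0.36,-0.18,-0.9,0,0],[0,0,0.4,-0.2,-1,0,0]]'|head -3
python3 -m pendant '[[0,0,0.04,-0.02,-0.1,0,0],[0,0,0.08,-0.04,-0.2,0,0],[0,0,0.12,-0.06,-0.3,0,0],[0,0,0.16,-0.08,-0.4,0,0],[0,0,0.2,-0.1,-0.5,0,0],[0,0,0.2,-0.12,-0.6,0,0],[0,0,0.2,-0.14,-0.7,0,0],[0,0,0.2,-0.16,-0.8,0,0],[0,0,0.2,-0.18,-0.9,0,0],[0,0,0.2,-0.2,-1,0,0]]'|head -3
python3 -m pendant '[[0,0,0,-0.02,-0.1,0,0],[0,0,0,-0.04,-0.2,0,0],[0,0,0,-0.06,-0.3,0,0],[0,0,0,-0.08,-0.4,0,0],[0,0,0,-0.1,-0.5,0,0],[0,0,0,-0.12,-0.6,0,0],[0,0,0,-0.14,-0.7,0,0],[0,0,0,-0.16,-0.8,0,0],[0,0,0,-0.18,-0.9,0,0],[0,0,0,-0.2,-1,0,0]]'|head -3
python3 -m pendant '[[0,0,0,-0.01,-0.1,-0.05,0],[0,0,0,-0.02,-0.2,-0.1,0],[0,0,0,-0.03,-0.3,-0.15,0],[0,0,0,-0.04,-0.4,-0.2,0],[0,0,0,-0.05,-0.5,-0.25,0],[0,0,0,-0.06,-0.6,-0.3,0],[0,0,0,-0.07,-0.66,-0.35,0],[0,0,0,-0.08,-0.66,-0.4,0],[0,0,0,-0.08,-0.66,-0.4,0],[0,0,0,-0.08,-0.66,-0.4,0]]'|head -3
python3 meas.py .435 -.367; python3 -c "
from plant import env;print(env.state()['qpos'])"
```

```text
t: 50.7
tcp_pos: [0.5041, -0.0017, 0.2257]
eef_rot: [0.786, 0.619, -0.0, -0.0]
t: 51.7
tcp_pos: [0.4841, -0.1016, 0.2258]
eef_rot: [0.272, 0.962, 0.0, -0.001]
t: 52.7
tcp_pos: [0.4644, -0.202, 0.2263]
eef_rot: [-0.036, 0.999, -0.0, 0.0]
t: 53.7
tcp_pos: [0.4444, -0.302, 0.2263]
eef_rot: [-0.036, 0.999, 0.0, 0.0]
t: 54.7
tcp_pos: [0.4367, -0.3666, 0.1863]
eef_rot: [-0.036, 0.999, 0.0, 0.0]
tcp [ 0.4367 -0.3666  0.1863] t 54.7
0.058 1051 zmed 0.06519582826676606 ((435.2020263671875, -367.92437744140625), 11.988449096679688) move [-0.0152 -0.0133]
0.0245 3748 zmed 0.02740889130386387 ((435.1470642089844, -367.9822998046875), 29.98822021484375) move [-0.0154 -0.0133]
[ 1.20372327  0.50348481 -0.73574477  1.80648242  0.39878124  0.9853699
  1.94822922]
```

```bash
python3 -m pendant '[[0,0,0,-0.01,-0.01,-0.1,0],[0,0,0,-0.014,-0.012,-0.2,0],[0,0,0,-0.014,-0.012,-0.3,0],[0,0,0,-0.014,-0.012,-0.4,0],[0,0,0,-0.014,-0.012,-0.5,0],[0,0,0,-0.014,-0.012,-0.6,0],[0,0,0,-0.014,-0.012,-0.7,0],[0,0,0,-0.014,-0.012,-0.8,0],[0,0,0,-0.014,-0.012,-0.8,0],[0,0,0,-0.014,-0.012,-0.8,0]]' 40|head -2
python3 -m pendant '[[0,0,0,0,0,-0.15,0],[0,0,0,0,0,-0.3,0],[0,0,0,0,0,-0.45,0],[0,0,0,0,0,-0.6,0],[0,0,0,0,0,-0.71,0],[0,0,0,0,0,-0.71,-1],[0,0,0,0,0,-0.71,-1],[0,0,0,0,0,-0.71,-1],[0,0,0,0,0,-0.71,-1],[0,0,0,0,0,-0.71,-1]]'
python3 -m pendant '[[0,0,0,0,0,0.02,-1],[0,0,0,0,0,0.1,-1],[0,0,0,0,0,0.2,-1],[0,0,0,0,0,0.3,-1],[0,0,0,0,0,0.4,-1],[0,0,0,0,0,0.5,-1],[0,0,0,0,0,0.6,-1],[0,0,0,0,0,0.7,-1],[0,0,0,0,0,0.8,-1],[0,0,0,0,0,1,-1]]'
```

```text
t: 55.75
tcp_pos: [0.4352, -0.3683, 0.1061]
t: 56.75
tcp_pos: [0.4353, -0.3686, 0.0357]
eef_rot: [-0.036, 0.999, -0.0, 0.0]
contact_force: [0.2, -0.1, -1.5]
width: 0.023
grasp_force: 39.9
t: 57.75
tcp_pos: [0.4343, -0.3679, 0.1351]
eef_rot: [-0.036, 0.999, 0.001, -0.001]
contact_force: [-0.7, -0.2, -1.6]
width: 0.023
grasp_force: 39.9
```

```bash
python3 -m pendant '[[0,0,0,0.03,0.05,0.1,-1],[0,0,0,0.06,0.1,0.2,-1],[0,0,0,0.1,0.2,0.3,-1],[0,0,0,0.15,0.3,0.4,-1],[0,0,0,0.2,0.4,0.5,-1],[0,0,0,0.25,0.5,0.6,-1],[0,0,0,0.3,0.6,0.7,-1],[0,0,0,0.35,0.7,0.8,-1],[0,0,0,0.4,0.85,0.9,-1],[0,0,0,0.44,0.96,0.9,-1]]'|head -2
python3 -m pendant '[[0,0,0,0.04,0.1,0,-1],[0,0,0,0.08,0.2,0,-1],[0,0,0,0.12,0.3,0,-1],[0,0,0,0.16,0.4,0,-1],[0,0,0,0.2,0.5,0,-1],[0,0,0,0.25,0.6,0,-1],[0,0,0,0.3,0.7,0,-1],[0,0,0,0.35,0.8,0,-1],[0,0,0,0.4,0.9,0,-1],[0,0,0,0.44,0.96,0,-1]]'|head -2
python3 -m pendant '[[0,0,0,0.04,0.1,0,-1],[0,0,0,0.08,0.2,0,-1],[0,0,0,0.12,0.3,0,-1],[0,0,0,0.16,0.4,0,-1],[0,0,0,0.2,0.5,0,-1],[0,0,0,0.25,0.6,0,-1],[0,0,0,0.3,0.7,0,-1],[0,0,0,0.35,0.8,0,-1],[0,0,0,0.4,0.9,0,-1],[0,0,0,0.44,0.96,0,-1]]'|head -2
python3 -m pendant '[[0,0,0,0.04,0.1,0,-1],[0,0,0,0.08,0.2,0,-1],[0,0,0,0.12,0.3,0,-1],[0,0,0,0.16,0.4,0,-1],[0,0,0,0.2,0.5,0,-1],[0,0,0,0.25,0.6,0,-1],[0,0,0,0.3,0.7,0,-1],[0,0,0,0.35,0.8,0,-1],[0,0,0,0.4,0.9,0,-1],[0,0,0,0.44,0.95,0,-1]]'
python3 - <<'E'
from lib import *
p,d=env.camera("scene");cv2.imwrite("pics/s9.png",p)
E
```

```text
t: 58.75
tcp_pos: [0.4806, -0.2709, 0.227]
t: 59.75
tcp_pos: [0.5237, -0.1751, 0.2254]
t: 60.75
tcp_pos: [0.5676, -0.079, 0.2254]
t: 61.75
tcp_pos: [0.6115, 0.0161, 0.2253]
eef_rot: [-0.037, 0.999, 0.0, 0.0]
contact_force: [-0.4, 1.3, -1.8]
width: 0.023
grasp_force: 39.9
```

View pics/s9.png

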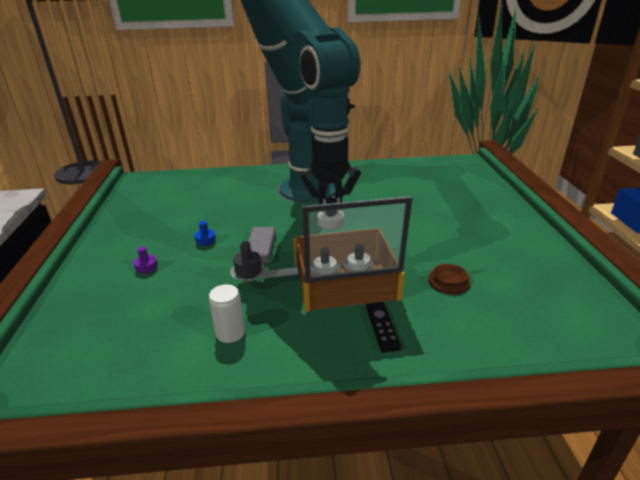

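The scene view shows the held stone at (331,218) behind the upright lid, which it clears. Lowering into nest3.

```bash
python3 -m pendant '[[0,0,0,-0.006,-0.01,-0.1,-1],[0,0,0,-0.006,-0.01,-0.2,-1],[0,0,0,-0.006,-0.01,-0.3,-1],[0,0,0,-0.006,-0.01,-0.4,-1],[0,0,0,-0.006,-0.01,-0.5,-1],[0,0,0,-0.006,-0.01,-0.6,-1],[0,0,0,-0.006,-0.01,-0.7,-1],[0,0,0,-0.006,-0.01,-0.8,-1],[0,0,0,-0.006,-0.01,-0.9,-1],[0,0,0,-0.006,-0.01,-0.9,-1]]'
python3 -m pendant '[[0,0,0,0,0,-0.15,-1],[0,0,0,0,0,-0.3,-1],[0,0,0,0,0,-0.45,-1],[0,0,0,0,0,-0.6,-1],[0,0,0,0,0,-0.7,-1],[0,0,0,0,0,-0.8,-1],[0,0,0,0,0,-0.85,-1],[0,0,0,0,0,-0.89,-1],[0,0,0,0,0,-0.89,-1],[0,0,0,0,0,-0.89,-1]]'
```

```text
t: 62.8
tcp_pos: [0.6095, 0.0134, 0.1335]
eef_rot: [-0.036, 0.999, 0.0, -0.001]
contact_force: [0.2, -0.6, -3.3]
width: 0.023
grasp_force: 39.9
t: 63.8
tcp_pos: [0.6109, 0.0137, 0.0467]
eef_rot: [-0.036, 0.999, 0.0, 0.0]
contact_force: [-0.8, -0.2, -2.3]
width: 0.023
grasp_force: 40.0
```

```bash
python3 -m pendant '[[0,0,0,0,0,0,-0.8],[0,0,0,0,0,0,-0.4],[0,0,0,0,0,0,-0.1],[0,0,0,0,0,0,0],[0,0,0,0,0,0.1,0],[0,0,0,0,0,0.3,0],[0,0,0,0,0,0.5,0],[0,0,0,0,0,0.7,0],[0,0,0,0,0,0.9,0],[0,0,0,0,0,1,0]]'
python3 -m pendant '[[0,0,0,0,0,0.1,0],[0,0,0,0,0,0.2,0],[0,0,0,0,0,0.3,0],[0,0,0,0,0,0.4,0],[0,0,0,0,0,0.5,0],[0,0,0,0,0,0.6,0],[0,0,0,0,0,0.7,0],[0,0,0,0,0,0.8,0],[0,0,0,-0.1,-0.1,0.8,0],[0,0,0,-0.2,-0.2,0.8,0]]'|head -2
python3 -m pendant '[[0,0,0,-0.05,-0.1,0,0],[0,0,0,-0.1,-0.2,0,0],[0,0,0,-0.15,-0.3,0,0],[0,0,0,-0.2,-0.4,0,0],[0,0,0,-0.25,-0.5,0,0],[0,0,0,-0.25,-0.6,0,0],[0,0,0,-0.25,-0.7,0,0],[0,0,0,-0.25,-0.8,0,0],[0,0,0,-0.25,-0.9,0,0],[0,0,0,-0.25,-1,0,0]]'|head -2
python3 - <<'E'
from lib import *
s=env.state();p,d=env.camera("wrist");cv2.imwrite("pics/w10.png",p)
pt,dt=env.camera("top");cv2.imwrite("pics/t10.png",pt)
for n,P in(("wrist",cloud("wrist",d,s)),("top",cloud("top",dt))):
  z=P[...,2]
  for x,y in((.611,.0148),(.5244,.0995),(.531,.009)):
    r=np.hypot(P[...,0]-x,P[...,1]-y)
    for lo,hi in((.065,.09),(.031,.045)):
      q=P[(r<.045)&(z>lo)&(z<hi)];print(n,lo,len(q),np.median(q[:,2]) if len(q) else 0,cv2.minEnclosingCircle(q[:,:2].astype(np.float32)*1000) if len(q) else 0)
E
```

```text
t: 64.8
tcp_pos: [0.6116, 0.0139, 0.1489]
eef_rot: [-0.036, 0.999, -0.0, 0.002]
contact_force: [0.2, -0.1, 0.2]
width: 0.0425
grasp_force: 0.0
t: 65.8
tcp_pos: [0.5896, -0.0071, 0.2262]
t: 66.8
tcp_pos: [0.5657, -0.1072, 0.2262]
wrist 0.065 852 0.07429488060616493 ((611.0167236328125, 13.807394981384277), 12.239127159118652)
wrist 0.031 2740 0.036485020102336896 ((610.921630859375, 13.621630668640137), 30.309349060058594)
wrist 0.065 1133 0.07423220201393288 ((524.1212768554688, 99.27989959716797), 12.690142631530762)
wrist 0.031 3453 0.03659490659160025 ((523.8948974609375, 98.88304138183594), 30.63422966003418)
wrist 0.065 1010 0.07425772037611492 ((531.2236328125, 8.031338691711426), 12.091718673706055)
wrist 0.031 3318 0.03649327665271379 ((531.5009765625, 8.295316696166992), 30.223495483398438)
top 0.065 58 0.07536751288298149 ((609.9026489257812, 13.257320404052734), 11.453851699829102)
top 0.031 279 0.03806184371381122 ((610.4791259765625, 12.433530807495117), 29.96427345275879)
top 0.065 61 0.07518151183529907 ((523.5751342773438, 98.81168365478516), 11.59615421295166)
top 0.031 288 0.03744324625015086 ((523.2870483398438, 98.34273529052734), 30.009563446044922)
top 0.065 59 0.07570543019749078 ((530.0892333984375, 7.288644790649414), 11.687459945678711)
top 0.031 289 0.03781240026896931 ((530.4692993164062, 7.457610607147217), 29.837692260742188)
```

View pics/t10.png

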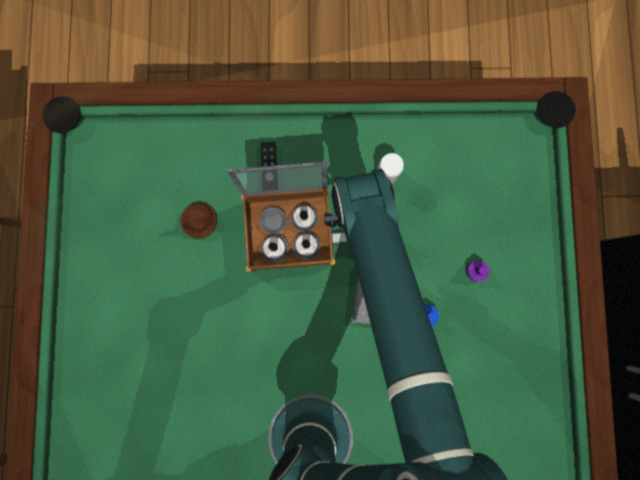

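Top view: stones in three nests, at (304,215), (273,246) and (306,243). Nest2 is empty, the lid is up, and purple and blue are untouched. All stem tops are at 0.074, so every stone is seated. Next I take the weight off the lever.

```bash
python3 -m pendant '[[0,0,0,-0.01,-0.1,0,0],[0,0,0,-0.02,-0.2,0,0],[0,0,0,-0.03,-0.3,0,0],[0,0,0,-0.04,-0.4,0,0],[0,0,0,-0.05,-0.5,0,0],[0,0,0,-0.06,-0.6,0,0],[0,0,0,-0.065,-0.7,0,0],[0,0,0,-0.065,-0.82,0,0],[0,0,0,-0.065,-0.82,0,0],[0,0,0,-0.065,-0.82,0,0]]' 60|head -2
python3 - <<'E'
from lib import *
s=env.state();p,d=env.camera("wrist");cv2.imwrite("pics/w11.png",p);print(s['tcp_pos'],s['qpos'])
P=cloud("wrist",d,s);z=P[...,2];r=np.hypot(P[...,0]-.559,P[...,1]+.189)
for lo,hi in((.11,.135),(.07,.09)):
    q=P[(r<.05)&(z>lo)&(z<hi)];print(lo,len(q),np.median(q,0),cv2.minEnclosingCircle(q[:,:2].astype(np.float32)*1000))
E
```

```text
t: 67.9
tcp_pos: [0.559, -0.1885, 0.2262]
[ 0.55900951 -0.18851244  0.22620725] [ 0.85528975  0.502955   -0.78524324  1.72132631  0.3954429   1.0833036
  1.58500195]
0.11 1494 [ 0.55559474 -0.18925566  0.12311606] ((557.4265747070312, -189.04501342773438), 13.08978271484375)
0.07 5445 [ 0.54939267 -0.18988702  0.08134159] ((557.5403442382812, -189.13365173339844), 33.90571975708008)
```

```bash
python3 -m pendant '[[0,0,0,-0.01,-0.005,-0.1,0],[0,0,0,-0.01,-0.005,-0.2,0],[0,0,0,-0.01,-0.005,-0.3,0],[0,0,0,-0.01,-0.005,-0.4,0],[0,0,0,-0.01,-0.005,-0.5,0],[0,0,0,-0.01,-0.005,-0.6,0],[0,0,0,-0.01,-0.005,-0.7,0],[0,0,0,-0.01,-0.005,-0.8,0],[0,0,0,-0.01,-0.005,-0.9,0],[0,0,0,-0.01,-0.005,-0.9,0]]' 60|head -2
python3 -m pendant '[[0,0,0,0,0,-0.1,0],[0,0,0,0,0,-0.2,0],[0,0,0,0,0,-0.3,0],[0,0,0,0,0,-0.4,0],[0,0,0,0,0,-0.46,0],[0,0,0,0,0,-0.46,-1],[0,0,0,0,0,-0.46,-1],[0,0,0,0,0,-0.46,-1],[0,0,0,0,0,-0.46,-1],[0,0,0,0,0,-0.46,-1]]'
python3 -m pendant '[[0,0,0,0,0,0.02,-1],[0,0,0,0,0,0.05,-1],[0,0,0,0,0,0.1,-1],[0,0,0,0,0,0.15,-1],[0,0,0,0,0,0.2,-1],[0,0,0,0,0,0.25,-1],[0,0,0,0,0,0.3,-1],[0,0,0,0,0,0.4,-1],[0,0,0,0,0,0.5,-1],[0,0,0,0,0,0.6,-1]]'
python3 -m pendant '[[0,0,0,0,0,0.1,-1],[0,0,0,0,0,0.2,-1],[0,0,0,0,0,0.3,-1],[0,0,0,0,0,0.4,-1],[0,0,0,0,0,0.5,-1],[0,0,0,0,0,0.6,-1],[0,0,0,0,0,0.7,-1],[0,0,0,0,0,0.8,-1],[0,0,0,0,0,0.9,-1],[0,0,0,0,0,0.9,-1]]'
python3 - <<'E'
from lib import *
p,d=env.camera("scene");cv2.imwrite("pics/s12.png",p);print(env.state()['qpos'])
E
```

```text
t: 68.95
tcp_pos: [0.5571, -0.1888, 0.1346]
t: 69.95
tcp_pos: [0.5577, -0.189, 0.09]
eef_rot: [-0.036, 0.999, 0.0, -0.0]
contact_force: [-0.5, -0.5, -6.2]
width: 0.0246
grasp_force: 59.1
t: 70.95
tcp_pos: [0.5581, -0.1896, 0.1513]
eef_rot: [-0.036, 0.999, -0.0, 0.0]
contact_force: [-0.2, 0.5, -7.4]
width: 0.0247
grasp_force: 59.4
t: 71.95
tcp_pos: [0.5591, -0.189, 0.2421]
eef_rot: [-0.036, 0.999, -0.001, 0.001]
contact_force: [0.9, 0.4, -7.6]
width: 0.0246
grasp_force: 59.6
[ 0.86414886  0.486429   -0.79449557  1.70828161  0.38248303  1.10747463
  1.59652339]
```

View pics/s12.png

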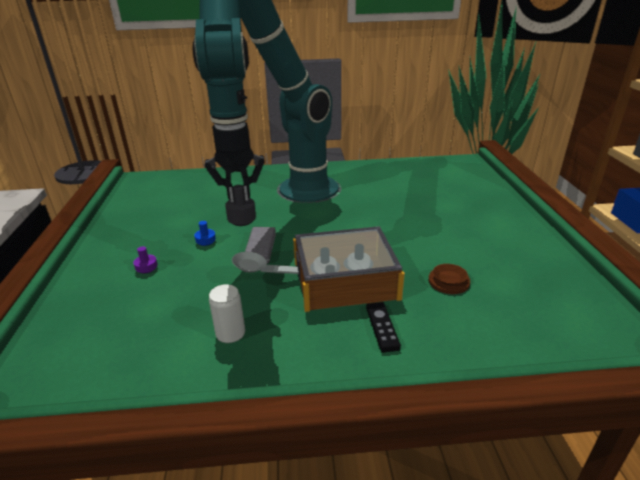

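The lid is shut at (348,255) over the stones and the weight is held at (240,210). Carrying it back to its rest at (450,278).

```bash
python3 -m pendant '[[0,0,0,0.01,0.1,0,-1],[0,0,0,0.02,0.2,0,-1],[0,0,0,0.03,0.3,0,-1],[0,0,0,0.04,0.4,0,-1],[0,0,0,0.05,0.5,0,-1],[0,0,0,0.06,0.6,0,-1],[0,0,0,0.07,0.7,0,-1],[0,0,0,0.08,0.8,0,-1],[0,0,0,0.09,0.9,0,-1],[0,0,0,0.1,1,0,-1]]'|head -2
python3 -m pendant '[[0,0,0,0.01,0.1,0,-1],[0,0,0,0.02,0.2,0,-1],[0,0,0,0.03,0.3,0,-1],[0,0,0,0.04,0.4,0,-1],[0,0,0,0.05,0.5,0,-1],[0,0,0,0.06,0.6,0,-1],[0,0,0,0.07,0.7,0,-1],[0,0,0,0.08,0.8,0,-1],[0,0,0,0.09,0.9,0,-1],[0,0,0,0.1,1,0,-1]]'|head -2
python3 -m pendant '[[0,0,0,0.01,0.1,0,-1],[0,0,0,0.02,0.2,0,-1],[0,0,0,0.03,0.3,0,-1],[0,0,0,0.04,0.4,0,-1],[0,0,0,0.05,0.5,0,-1],[0,0,0,0.06,0.6,0,-1],[0,0,0,0.07,0.7,0,-1],[0,0,0,0.08,0.8,0,-1],[0,0,0,0.09,0.9,0,-1],[0,0,0,0.1,1,0,-1]]'|head -2
python3 -m pendant '[[0,0,0,0.01,0.1,0,-1],[0,0,0,0.02,0.2,0,-1],[0,0,0,0.03,0.3,0,-1],[0,0,0,0.04,0.4,0,-1],[0,0,0,0.05,0.5,0,-1],[0,0,0,0.06,0.6,0,-1],[0,0,0,0.07,0.7,0,-1],[0,0,0,0.08,0.8,0,-1],[0,0,0,0.09,0.9,0,-1],[0,0,0,0.1,1,0,-1]]'|head -2
python3 -m pendant '[[0,0,0,0.01,0.1,0,-1],[0,0,0,0.02,0.2,0,-1],[0,0,0,0.03,0.3,0,-1],[0,0,0,0.04,0.4,0,-1],[0,0,0,0.05,0.5,0,-1],[0,0,0,0.06,0.6,0,-1],[0,0,0,0.07,0.7,0,-1],[0,0,0,0.08,0.8,0,-1],[0,0,0,0.09,0.9,0,-1],[0,0,0,0.09,1,0,-1]]'|head -2
python3 -m pendant '[[0,0,0,0,0.05,0,-1],[0,0,0,0,0.09,0,-1],[0,0,0,0,0.09,0,-1],[0,0,0,0,0.09,0,-1],[0,0,0,0,0.09,0,-1],[0,0,0,0,0.09,0,-1],[0,0,0,0,0.09,0,-1],[0,0,0,0,0.09,0,-1],[0,0,0,0,0.09,0,-1],[0,0,0,0,0.09,0,-1]]'
```

```text
t: 73.0
tcp_pos: [0.5682, -0.0881, 0.2403]
t: 74.0
tcp_pos: [0.5781, 0.0119, 0.2403]
t: 75.0
tcp_pos: [0.5881, 0.1119, 0.2403]
t: 76.0
tcp_pos: [0.5982, 0.2119, 0.2402]
t: 77.0
tcp_pos: [0.6072, 0.3119, 0.2402]
t: 78.0
tcp_pos: [0.6071, 0.3201, 0.2403]
eef_rot: [-0.036, 0.999, 0.0, 0.0]
contact_force: [0.1, -0.8, -7.6]
width: 0.0248
grasp_force: 59.6
```

```bash
python3 -m pendant '[[0,0,0,0,0,-0.1,-1],[0,0,0,0,0,-0.2,-1],[0,0,0,0,0,-0.3,-1],[0,0,0,0,0,-0.4,-1],[0,0,0,0,0,-0.5,-1],[0,0,0,0,0,-0.6,-1],[0,0,0,0,0,-0.7,-1],[0,0,0,0,0,-0.8,-1],[0,0,0,0,0,-0.9,-1],[0,0,0,0,0,-0.9,-1]]'|head -2
python3 -m pendant '[[0,0,0,0,0,-0.1,-1],[0,0,0,0,0,-0.2,-1],[0,0,0,0,0,-0.3,-1],[0,0,0,0,0,-0.4,-1],[0,0,0,0,0,-0.5,-1],[0,0,0,0,0,-0.6,-1],[0,0,0,0,0,-0.7,-1],[0,0,0,0,0,-0.77,-1],[0,0,0,0,0,-0.77,-1],[0,0,0,0,0,-0.77,-1]]'
```

```text
t: 79.0
tcp_pos: [0.6062, 0.3193, 0.1482]
t: 80.0
tcp_pos: [0.6071, 0.3203, 0.0733]
eef_rot: [-0.036, 0.999, 0.0, 0.0]
contact_force: [-1.3, 0.1, -7.0]
width: 0.0247
grasp_force: 59.6
```

```bash
python3 -m pendant '[[0,0,0,0,0,-0.01,-1],[0,0,0,0,0,-0.01,-1],[0,0,0,0,0,-0.01,-0.8],[0,0,0,0,0,-0.01,-0.4],[0,0,0,0,0,-0.01,-0.1],[0,0,0,0,0,-0.01,0],[0,0,0,0,0,0.1,0],[0,0,0,0,0,0.3,0],[0,0,0,0,0,0.5,0],[0,0,0,0,0,0.7,0]]'
python3 -m pendant '[[0,0,0,0,0,0.1,0],[0,0,0,0,0,0.2,0],[0,0,0,0,0,0.3,0],[0,0,0,0,0,0.4,0],[0,0,0,0,0,0.5,0],[0,0,0,0,0,0.6,0],[0,0,0,0,0,0.7,0],[0,0,0,-0.1,-0.1,0.8,0],[0,0,0,-0.2,-0.2,0.8,0],[0,0,0,-0.2,-0.2,0.8,0]]'
python3 - <<'E'
from lib import *
s=env.state();p,d=env.camera("wrist");cv2.imwrite("pics/w13.png",p)
P=cloud("wrist",d,s);z=P[...,2];r=np.hypot(P[...,0]-.607,P[...,1]-.3205)
for lo,hi in((.098,.12),(.055,.075),(.02,.036)):
    q=P[(r<.06)&(z>lo)&(z<hi)];print(lo,len(q),np.median(q,0),cv2.minEnclosingCircle(q[:,:2].astype(np.float32)*1000))
p,d=env.camera("scene");cv2.imwrite("pics/s13.png",p)
E
```

```text
t: 81.0
tcp_pos: [0.6076, 0.3207, 0.1465]
eef_rot: [-0.036, 0.999, 0.001, 0.001]
contact_force: [0.6, 0.4, 0.3]
width: 0.0424
grasp_force: 0.0
t: 82.0
tcp_pos: [0.5861, 0.2985, 0.224]
eef_rot: [-0.036, 0.999, -0.001, 0.0]
contact_force: [0.7, 0.3, -0.0]
width: 0.0425
grasp_force: 0.0
0.098 1190 [0.60558791 0.32012104 0.10524795] ((606.9784545898438, 320.3356018066406), 13.028597831726074)
0.055 4603 [0.59808431 0.3165304  0.06337425] ((607.0311889648438, 320.4976806640625), 33.93538284301758)
0.02 2123 [0.5820466 0.3098269 0.0260882] ((606.8385009765625, 319.9374694824219), 43.6169319152832)
```

View pics/s13.png

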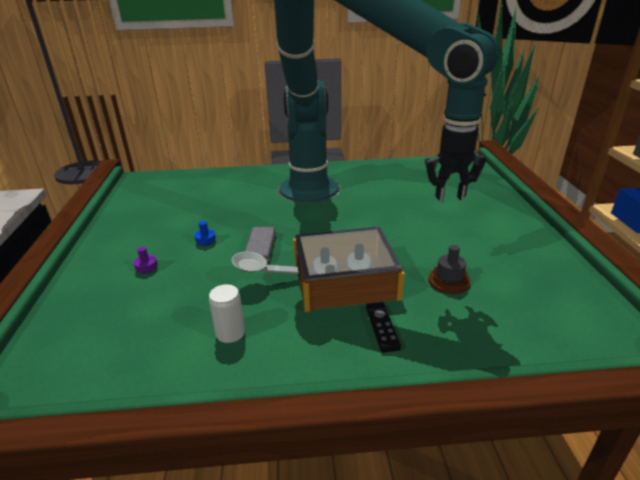

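The weight is seated in its rest at (452,268), within 1 mm and with its top at 0.105. The lid is shut over the stones and the gripper is clear of everything.

```bash
python3 -c "
from plant import env;print(env.sign_off())"
```

```text
the job is handed in; nothing more can be done
None
```

The job is handed in: all three stones are seated in nests of their own (nests 0, 1 and 3), the lid is shut, the weight is back upright in its rest, and the can, remote and dart case were not touched; sign-off gave no verdict, so this rests on my camera measurements.

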